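# Rivet a file on the bench riveting press and hold the lever down

## Task

Put the next rivet into the file on the riveting press: take the one long tube rivet from the wooden block, push it down into the file's open hole until it stands on the bottom, let go of it, and then slide the press's table by its knob fully home so that the rivet stands under the ram. Only then flip the safety catch all the way back and pull the press lever all the way down, and finish while still holding the lever down with the gripper, because it springs up when let go. Leave the two short rivets and the other things on the desk where they are.

Things in the scene. Friction and masses are not known exactly. Their poses are not given: they have to be found in the camera images.
- rivet: the long tube rivet: white nylon tube, 8 mm in diameter, 54 mm long, foot slightly chamfered, 10 to 20 g. Origin at the centre of its foot, z along it to its top. Starts upright in one of the three sockets of the wooden block and stands 32 mm out of it
- short_a: a short tube rivet, white, 8 mm in diameter, 30 mm long, upright in another socket (only 8 mm stand out of the block). Origin at its foot. Leave it
- short_b: the other short tube rivet, like short_a. Leave it
- rivet_block: fixed wooden block 130 x 50 x 32 mm (x, y, z) with three sockets in a row along its x at -40, 0 and +40 mm, each 22 mm deep (socket floor 10 mm above the desk) and 9.8 mm wide. Origin at the centre of its underside
- press: the grey cast riveting press, fixed. Origin on the desk under the ram's axis; x points away from the robot, y left, z up; yaw up to 0.15 rad. Bed 460 (y) x 200 (x) x 28 mm. In its frame (mm): column x 61..123, y -34..34; head x -35..123, y -30..30, z 155..243; the ram (x = y = 0) stands up to z 260; lever hub, catch and lever are on the head's right side, y -30..-95
- file_hole (a point): mouth of the open hole in the file on the sliding table, on its axis in the file's top face (86 mm above the desk); axes as the press. 10.5 mm wide, small chamfer, 40 mm deep straight down: a seated rivet stands 14 mm proud. File: rigid card-covered stack 40 mm thick, in this frame x -112..28, y -140..60 mm. Its other hole, 80 mm to the right, has a rivet set already
- hole_floor (a point): the bottom of that open hole, on its axis, 40 mm below file_hole (where the rivet's foot must stand)
- carriage (a joint): travel of the sliding table that carries the file, in m: 0 at the far left (loading), 0.150 at its right-hand stop (home), where the open hole is exactly under the ram. It slides along the press's -y axis (to the right); sliding takes about 3 to 6 N and it stays where it is left. Starts between 0 and 0.03
- table_knob (a point): middle of the upright black knob on the left end of the sliding table, to grip or push: 22 mm in diameter, 30 mm tall, its middle 73 mm above the desk, its top at 88 mm; the steel table top under it is at 46 mm. 40 mm nearer the front than the hole's axis and 44 mm clear of the file's edge
- catch (a joint): angle of the safety catch, rad: 0 = on (its nose drops in front of the lever hub's lug and blocks the lever), 0.9 = flipped fully back. The lever is free from about 0.35. It turns about the press's y axis, its upright thumb piece swinging away from the robot; light friction (under 2 N at the thumb piece) and it stays where it is left
- catch_thumb (a point): middle of the cross bar on top of the catch's upright thumb piece: bar 12 mm in diameter, 28 mm long along y, on a flat stem 20 mm wide; about 292 mm above the desk when the catch is on. Push it away from the robot (press +x) to flip the catch
- catch_pivot (a point): the catch's axis, beside its thumb piece: 60 mm from catch_thumb, 236 mm above the desk. With the catch on, the thumb piece leans 0.35 rad from upright towards the robot
- lever (a joint): angle of the press lever, rad: 0 = up (it rises 30 degrees towards the robot), 0.873 = all the way down (20 degrees below level). With the catch on it moves only about 0.1. A spring lifts it: it takes about 3 N at the grip to start and about 10 N at the bottom, where the die presses on the rivet
- lever_grip: the black round sleeve on the lever's end, free to revolve stiffly about the lever's own axis: 28 mm in diameter, 90 mm long, from 115 to 205 mm out from the pivot, pointing towards the robot. Its origin is at the lever's pivot (use lever_hold)
- lever_hold (a point): middle of the black grip on its axis, 160 mm from lever_pivot: about 280 mm above the desk with the lever up, 145 mm with the lever down. It follows an arc about lever_pivot in the press's x-z plane
- lever_pivot (a point): the lever's pivot axis (along the press's y) in the plane of the lever, 200 mm above the desk
- die: the sprung die at the foot of the ram, 17 mm in diameter. Origin at the centre of its lower face, 121 mm above the desk with the lever up; the lever drives it down 25 mm and it presses on the rivet's top over the last 4 mm. Nothing to handle
- tape_roll: roll of packing tape lying flat, 100 mm across, 48 mm high; origin under its centre. Leave it
- stamp: small wooden hand stamp standing up, 44 mm across, 82 mm tall; origin under its centre. Leave it
- glue: white glue bottle, 52 mm across, 120 mm tall; origin under its centre. Leave it
- booklets: loose pile of four booklets, about 95 x 133 mm, about 40 mm high; origin under its centre. Leave it
- scissors: scissors lying flat, 165 mm long, black handles; origin under the screw. Leave it
- loupe: black loupe, 40 mm across, 30 mm high; origin under its centre. Leave it
- mug: white mug, 80 mm across, 90 mm tall; origin under its centre. Leave it

How it is judged (in metres and radians):
On the way, in this order (a step that is already met when the one before it is completed fails the run):
1. the long rivet stands on the bottom of the file's open hole and is let go (z of rivet in the frame of hole_floor between -0.003 and 0.003 m and horizontal distance between rivet and hole_floor below 0.0035 m and angle between rivet's own z axis and vertical below 0.12 rad and contact force between the fingers and rivet below 0.1 N), for 0.2 s.
2. the sliding table is fully home with the rivet in the hole (z of rivet in the frame of hole_floor between -0.003 and 0.003 m and horizontal distance between rivet and hole_floor below 0.0035 m and angle between rivet's own z axis and vertical below 0.12 rad and value of joint carriage above 0.146 m), for 0.2 s.
3. the safety catch is flipped back (value of joint catch above 0.4 rad and value of joint lever below 0.2 rad), for 0.1 s.
4. the lever is pulled all the way down (value of joint lever above 0.82 rad and contact force between die and rivet above 3 N), for 0.2 s.
At the end, for the whole second after the job is handed in: Still holding: lever past 0.82 of 0.873 rad and still, gripper on the black grip with over 3 N, catch past 0.4 rad, table within 4 mm of its stop, long rivet upright on the hole's bottom (3 mm in height, 3.5 mm off axis) with the die on it at over 3 N (all of step 2 and all of step 4 and velocity of joint lever between -0.05 and 0.05 rad/s and contact force between any of the fingers, the arm and lever_grip above 3 N and value of joint catch above 0.4 rad); the arm keeps its last pose, push and grip.
It fails at once if a short rivet or another thing on the desk is moved by more than 25 mm, or a short rivet is pulled out by more than 10 mm (distance of any of tape_roll, stamp, glue, booklets, scissors, loupe, mug from where it was at the start of the episode above 0.025 m or distance of any of short_a, short_b from where it was at the start of the episode above 0.01 m).
It also fails if it takes over 67 s, if anything falls off the work surface, if the arm or the gripper's body presses on something with over 40 N, if the wrist force passes 120 N, or if a joint passes its speed limit or range.

## Robot

A 7-joint arm with a two-finger parallel gripper is mounted at the origin on the work surface. World frame = base frame: x ahead of the robot, y to its left, z up, the work surface at z = 0. Lengths are in m, angles in degrees, forces in N, time in s.
With the tool pointing down it reaches from about 0.425 to 0.875 m from the base axis. Payload 4.7 kg.
Tool frame: the origin (TCP) lies on the centre line of the jaws, within the pads' length; the fingertips stand ahead of it and the grasp point (between the pads) lies 2 mm behind it (env.tip_reach is the x of the fingertips in the tool frame, in m); x points along the fingers, z is the direction in which the jaws open and shut, and the axes are right-handed (so a half turn about x gives the same grasp; the last joint's range is limited). The gripper opens to 87 mm and grips with 3 to 60 N. Pads are 19 mm wide; open, the fingers measure 117 mm over their backs; the gripper's body (75 mm by 190 mm) begins 51 mm behind the grasp point.
Start: joints at [-71.041, 18.392, -4.016, 83.108, 1.295, 78.541, -3.26], TCP at [0.203, 0.618, 0.24] pointing down, gripper open.
Joint ranges: [-163.93, 163.93], [-17.29, 119.83], [-79.2, 71.16], [3.27, 140.29], [-89.18, 269.18], [5.43, 117.66], [-154.24, 154.24]. Speed limits (degrees/s): [147.25, 147.25, 180, 180, 180, 180, 180].

## Interface

Orientations are given as [roll, pitch, yaw] about the fixed x, y, z axes, in that order (R = Rz(yaw) Ry(pitch) Rx(roll)).
In Python, from cell import telemetry, optics, env, models gives the robot as it stands.
- The arm moves only by the shell command python3 -m pendant 'ROWS' [FORCE]. ROWS is JSON, a list of rows, each a list of 3 entries, a list of its own where there are three numbers: the finger opening in mm, from 0 to 87, then the shift along the tool's x, y, z in mm, then the turn, a rotation vector about the tool's x, y, z in rad. A call has 1 to 10 rows; each row is the pose to reach, as a shift and turn from the pose commanded when the call began, along the tool's axes at that moment; what a row does not reach only later rows make up. A row lasts 1/12 s, in which the tool goes at most 41.7 mm and 7.16 degrees, less where a joint would pass 70% of its speed; a pose out of reach is approached as far as the arm can. A call with a gripper value outside its range is refused whole. The fingers move at their own pace and stop on an object; FORCE is the grip in N (left out, the last holds). Time passes only in rows, so rows that repeat a pose let the fingers close. It gives the time, the measured TCP pose, the force and the opening at its end, in the units of the state.
- telemetry.get_obs(): the state, without advancing time (a new reading comes with each control period).
- optics.read_camera(name): name is "side" or "top"; returns a dict with "image" (400x640x3 uint8, blue, green, red), "range_z" (400x640 float32, m along the optical axis (not along the pixel's ray), 0 where there is no reading), "fx", "fy", "cx", "cy" (pixels), "k1" (the pictures are not rectified: a ray, as slopes to the right and down, at radius r is drawn at 1 + k1 r^2 times it, then the intrinsics apply), "cam_to_world" (4x4, takes a point from camera to world coordinates). Camera axes: x right, y up, looking along -z (the intrinsics and any distortion apply to the point x, -y, -z); pixel columns grow to the right and rows downward; lengths in m; the calibration is good to about 2 mm. A picture is of the moment at which its call begins.
- env.sign_off(): hands the job in, once; it reports no verdict.
Trained networks look in the newest picture that a camera, given by its name, has taken for a name from the list of things; names that differ only in an ending like _2 or _b are one class to them, and where a whole thing is asked for, a point or a joint stands for the part that bears it (a point fixed in the world has none). Each returns a list of dicts, best first, with "confidence" (0 to 1); they miss things now and then, are a little off and sometimes report something else, mostly with a low value. They report only what shows in the picture. A call takes as long as a camera call.
- models.masks_of(camera, label): "pixels" (400x640 bool, what is visible of it) and "extent" ([left, top, right, bottom] as shares, 0 to 1, of the picture: columns of its width, rows of its height, round what is visible of it).
- models.landmark_of(camera, label): "centre" ([row, column] as shares, 0 to 1, of the picture: columns of its width, rows of its height: a listed point, or the origin of a listed thing).
The state is a dict: "time_s": time; "qpos": joint angles; "joint_velocities": joint speeds; "effort": joint torques, N m; "tool_pos": TCP position; "tool_rot": TCP orientation; "force": force on the tool from outside, world axes, zero at the start; "wrist_torque": the same for the moment, N m; "grip_width": finger opening in m.
Only numpy, scipy, OpenCV 4.12 (cv2) and the standard library are available. Lean on these libraries where they do the work, as an engineer would, in place of code of your own. Each camera call takes 0.05 s, during which the arm holds its last target.

## Working session

There is one attempt and no reset: what is moved stays moved. The work goes in short steps, Python scripts to look and compute and a shell command to move; the robot and the scene stay as the last step left them, time stands still between calls to the robot, and variables do not carry over. Pictures are saved under pics/ and viewed, and the job is handed in when it is done.

```bash
ls -la; mkdir -p pics
python3 - <<'E'
from cell import telemetry, optics, env, models
import cv2
o=telemetry.get_obs();print(o, env.tip_reach)
for c in ("side","top"):
    r=optics.read_camera(c);cv2.imwrite(f"pics/{c}0.png",r["image"])
    print(c,r["fx"],r["fy"],r["cx"],r["cy"],r["k1"],r["cam_to_world"])
E
```

```text
total 12
drwxr-xr-x  3 agent agent 4096 Dec  6 07:51 .
drwxr-xr-x 23 root  root  4096 Dec  6 07:51 ..
drwxr-xr-x  2 agent agent 4096 Dec  6 07:51 pics
{'time_s': 0.0, 'qpos': array([-71.04091098,  18.43969365,  -4.01545913,  83.17528148,
         1.29550236,  78.53991337,  -3.26061617]), 'joint_velocities': array([-0.01499273,  0.08487304, -0.07020799, -0.01021506,  0.02863732,
       -0.00716119, -0.01895835]), 'effort': array([-5.37128126e-04, -4.91282344e+01, -4.04102392e-01, -3.12535536e+01,
       -6.37565064e-02,  4.35763830e-02,  1.84482592e-04]), 'tool_pos': array([0.20238039, 0.61714411, 0.23845096]), 'tool_rot': array([-176.74199647,   89.8902046 , -104.89191197]), 'force': array([-0.27680452,  0.57313661,  0.25561744]), 'wrist_torque': array([ 0.01762947,  0.01651554, -0.01838064]), 'grip_width': 0.08737128500442168} 0.017
side 487.5371322746578 487.5371322746578 320.0592603455498 192.54083381116254 0.03535615668630997 [[ 0.9464006   0.22000542 -0.23648155  0.14281527]
 [-0.32295738  0.65576332 -0.68240238 -1.03351992]
 [ 0.0049437   0.72219948  0.69166717  1.18723339]
 [ 0.          0.          0.          1.        ]]
top 434.10163014996465 434.10163014996465 313.50096448573817 202.20295502720862 -0.0019564830040881167 [[ 0.02214491  0.99204598 -0.12391278  0.33631404]
 [-0.99971015  0.02314421  0.00663071 -0.06144354]
 [ 0.00944583  0.12373003  0.99227096  1.38063349]
 [ 0.          0.          0.          1.        ]]
```

View pics/side0.png

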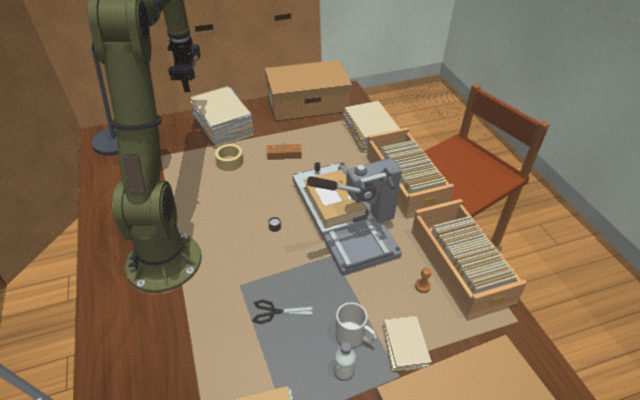

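View pics/top0.png

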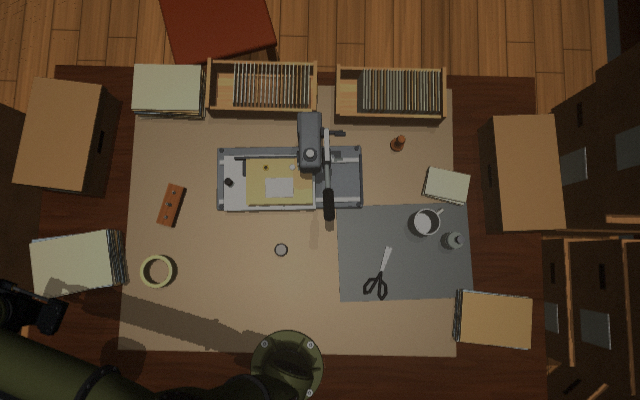

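The side view shows the press around (350,200), the wooden block at (284,152) and the tape at (229,156). In the top view the press is near (290,180), the block at (171,205), the knob at (229,182), the open hole near (265,168) and the lever grip at (328,204).

```bash
cat > h.py <<'E'
from cell import telemetry, optics, env, models
import numpy as np, cv2
from scipy.optimize import least_squares
def proj(r,P):
    T=np.linalg.inv(r["cam_to_world"]);p=T[:3,:3]@np.asarray(P)+T[:3,3]
    s=np.array([p[0]/-p[2],-p[1]/-p[2]]);s=s*(1+r["k1"]*(s@s))
    return np.array([r["cx"]+r["fx"]*s[0],r["cy"]+r["fy"]*s[1]])
def ray(r,uv):
    d=np.array([(uv[0]-r["cx"])/r["fx"],(uv[1]-r["cy"])/r["fy"]]);s=d.copy()
    for _ in range(20): s=d/(1+r["k1"]*(s@s))
    M=r["cam_to_world"];return M[:3,3],M[:3,:3]@np.array([s[0],-s[1],-1])
def deproj(r,uv,z): o,d=ray(r,uv);return o+d*z
def atz(r,uv,z): o,d=ray(r,uv);return o+d*(z-o[2])/d[2]
def tri(obs):
    f=lambda P:np.concatenate([proj(r,P)-uv for r,uv in obs])
    s=least_squares(f,[.5,.1,.1]);return s.x,np.abs(s.fun).max()
def lm(c,l):
    return [(round(d["confidence"],2),np.array([d["centre"][1]*640,d["centre"][0]*400])) for d in models.landmark_of(c,l)]
E
python3 - <<'E'
from h import *
R={c:optics.read_camera(c) for c in("side","top")}
for l in "rivet short_a rivet_block press file_hole table_knob catch_thumb catch_pivot lever_hold lever_pivot die tape_roll loupe".split():
    D={c:lm(c,l)[:3] for c in R}
    print(l,{c:[(a,b.round(1).tolist()) for a,b in D[c]] for c in D})
    if D["side"] and D["top"]:
        P,e=tri([(R[c],D[c][0][1]) for c in R]);print("   ->",P.round(4),"res px",round(e,1))
for c in R:
  im=R[c]["image"]
  x0,y0,x1,y1=(255,135,415,285) if c=="side" else (150,100,370,230)
  k=800//(x1-x0); k=min(k,600//(y1-y0))
  cv2.imwrite(f"pics/{c}1.png",cv2.resize(im[y0:y1,x0:x1],None,fx=k,fy=k,interpolation=cv2.INTER_CUBIC)); print(k)
E
```

```text
rivet {'side': [(0.42, [315.2, 171.0])], 'top': []}
short_a {'side': [], 'top': [(0.67, [160.1, 269.5])]}
rivet_block {'side': [(0.9, [280.6, 155.0]), (0.3, [365.7, 192.1])], 'top': [(0.73, [176.8, 205.6]), (0.28, [450.4, 243.3])]}
   -> [0.4786 0.3619 0.0158] res px 2.8
press {'side': [(0.68, [356.3, 228.6]), (0.43, [283.3, 153.0])], 'top': [(0.8, [312.9, 170.2])]}
   -> [ 0.6081 -0.0655  0.005 ] res px 1.2
file_hole {'side': [(0.74, [338.9, 181.6])], 'top': [(0.79, [263.8, 164.7])]}
   -> [0.604  0.0847 0.084 ] res px 2.0
table_knob {'side': [(0.66, [315.9, 167.7])], 'top': [(0.87, [225.9, 181.9])]}
   -> [0.5562 0.2004 0.0625] res px 0.5
catch_thumb {'side': [(0.53, [385.0, 170.4]), (0.28, [282.6, 156.3]), (0.18, [231.9, 161.1])], 'top': [(0.57, [341.5, 135.3])]}
   -> [ 0.6434 -0.136   0.3044] res px 0.3
catch_pivot {'side': [(0.9, [391.6, 183.8]), (0.37, [282.1, 155.8])], 'top': [(0.93, [335.9, 133.3])]}
   -> [ 0.6716 -0.1263  0.2361] res px 1.0
lever_hold {'side': [(0.68, [321.2, 181.3])], 'top': [(0.67, [330.3, 201.6]), (0.42, [449.8, 241.6])]}
   -> [ 0.4708 -0.1102  0.2923] res px 1.7
lever_pivot {'side': [(0.87, [366.1, 190.1])], 'top': [(0.56, [325.3, 159.2]), (0.41, [266.7, 170.2])]}
   -> [ 0.6056 -0.0998  0.2074] res px 1.0
die {'side': [], 'top': [(0.73, [268.1, 168.4])]}
tape_roll {'side': [(0.91, [229.5, 162.2])], 'top': [(0.67, [157.8, 269.9])]}
   -> [ 0.2823  0.417  -0.0128] res px 0.3
loupe {'side': [(0.67, [276.6, 225.1])], 'top': [(0.61, [282.4, 249.7])]}
   -> [0.3576 0.0228 0.0162] res px 0.9
4
3
```

View pics/side1.png

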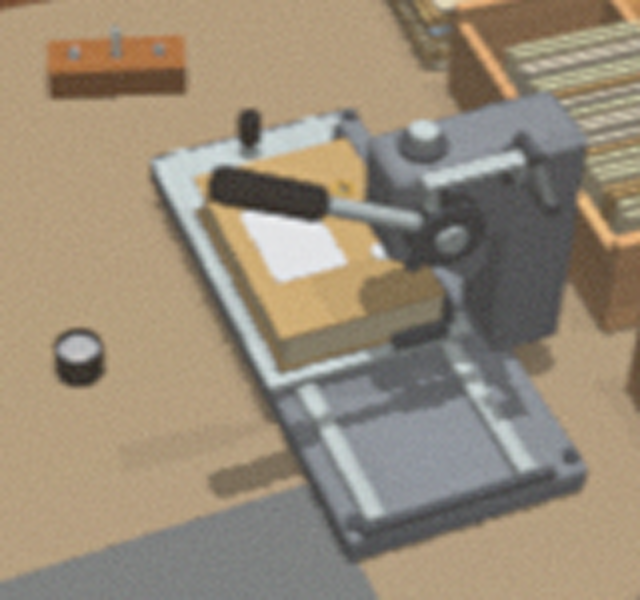

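View pics/top1.png

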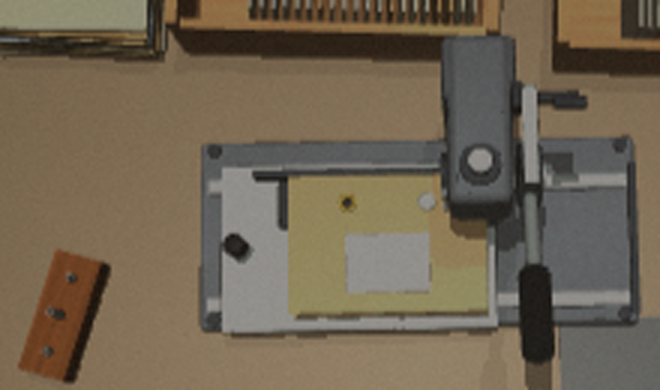

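Run:
```python
from h import *
R={c:optics.read_camera(c) for c in("side","top")}
def crop(c,x0,y0,x1,y1,k,n):
    cv2.imwrite(f"pics/{n}.png",cv2.resize(R[c]["image"][y0:y1,x0:x1],None,fx=k,fy=k,interpolation=cv2.INTER_CUBIC))
a=lambda c,x0,y0,x1,y1,k:cv2.resize(R[c]["image"][y0:y1,x0:x1],None,fx=k,fy=k,interpolation=cv2.INTER_CUBIC)
A=a("side",260,135,310,165,8);B=a("side",300,155,350,195,8);C=a("top",150,180,190,230,8)[:, :400];D=a("top",215,155,265+35,195,8)
h=max(A.shape[0]+B.shape[0],0)
L=np.vstack([A,B]);cv2.imwrite("pics/z_side.png",L)
Rr=np.zeros((max(C.shape[0],D.shape[0]),C.shape[1],3),np.uint8)
cv2.imwrite("pics/z_topblock.png",C);cv2.imwrite("pics/z_tophole.png",D)
np.savez("r0.npz",**{f"{c}_{k}":R[c][k] for c in R for k in R[c]})
z=R["side"]["range_z"];print((z>0).mean(), (R["top"]["range_z"]>0).mean())
```

```text
0.99585546875 0.9959375
```

View pics/z_side.png

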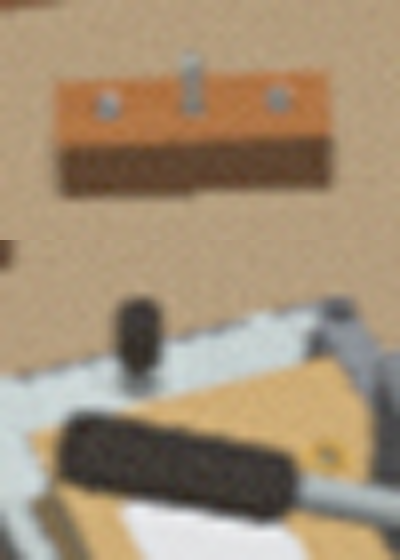

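View pics/z_topblock.png

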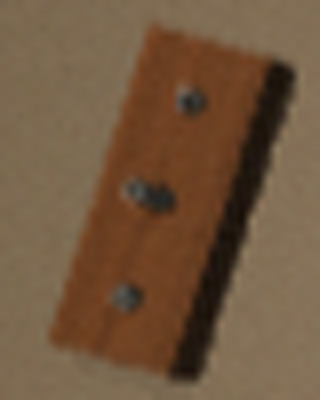

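View pics/z_tophole.png

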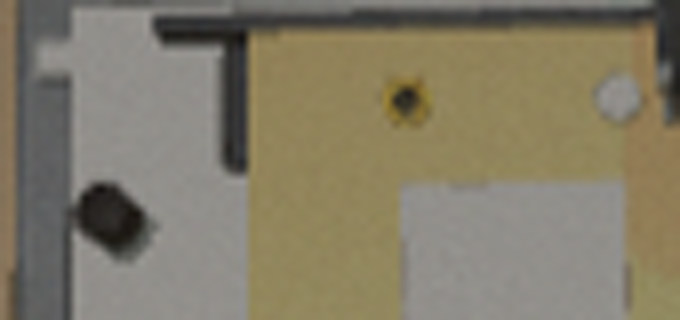

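```bash
cat >> h.py <<'E'
def cp(x,y,x0,y0,k=8): return np.array([(x+.5)/k-.5+x0,(y+.5)/k-.5+y0])
E
python3 - <<'E'
from h import *
F=np.load("r0.npz");R={c:{k:(F[f"{c}_{k}"] if F[f"{c}_{k}"].ndim else float(F[f"{c}_{k}"])) for k in("image","range_z","fx","fy","cx","cy","k1","cam_to_world")} for c in("side","top")}
S,T=R["side"],R["top"]
b=lambda x,y:cp(x,y,260,135); t=lambda x,y:cp(x,y,150,180)
for n,s,tt,z in [("short1",b(278,98),t(127,297),.04),("short2",b(278,98),t(191,100),.04),("short1b",b(108,103),t(127,297),.04),("short2b",b(108,103),t(191,100),.04),("long top",b(190,58),t(132,189),.064),
  ("long base",b(193,108),t(159,198),.032),
  ("hole",cp(330,215,300,155),cp(405,99,215,155),.086),
  ("knob top",cp(138,65,300,155),cp(100,207,215,155),.088)]:
    P,e=tri([(S,s),(T,tt)]);print(n,P.round(4),round(e,2),"atz top",atz(T,tt,z).round(4),"side",atz(S,s,z).round(4))
print("other rivet top",atz(T,cp(619,97,215,155),.1))
# ram top circle
print("ram", atz(T,np.array([150+480/3,100+160/3]),.26), atz(S,np.array([255+426/4,135+128/4]),.26))
# bed corners at z=.028, image top coords
for q in [(203,145),(634,138),(637,324),(202,330)]:
    print(atz(T,np.array([150+q[0]/3,100+q[1]/3]),.028).round(4))
for u in [(265,160),(250,190),(240,165),(232,200)]: 
    p=deproj(T,np.array(u),T["range_z"][u[1],u[0]]); print(u,p.round(4))
E
```

```text
short1 [0.4802 0.3843 0.0297] 12.35 atz top [0.448 0.386 0.04 ] side [0.5235 0.365  0.04  ]
short2 [0.525  0.3667 0.0385] 0.24 atz top [0.5254 0.3662 0.04  ] side [0.5235 0.365  0.04  ]
short1b [0.4474 0.386  0.0404] 0.22 atz top [0.448 0.386 0.04 ] side [0.4467 0.3866 0.04  ]
short2b [0.4918 0.3685 0.0495] 12.77 atz top [0.5254 0.3662 0.04  ] side [0.4467 0.3866 0.04  ]
long top [0.4868 0.3795 0.0622] 0.27 atz top [0.4872 0.3788 0.064 ] side [0.4852 0.3773 0.064 ]
long base [0.4867 0.3785 0.0333] 0.31 atz top [0.4876 0.3788 0.032 ] side [0.4859 0.3802 0.032 ]
hole [0.6015 0.0785 0.0891] 0.08 atz top [0.6023 0.0788 0.086 ] side [0.6025 0.0817 0.086 ]
knob top [0.5559 0.1911 0.093 ] 0.38 atz top [0.5578 0.1919 0.088 ] side [0.5565 0.1968 0.088 ]
other rivet top [ 0.60215505 -0.00289578  0.1       ]
ram [ 0.60595069 -0.0568191   0.26      ] [ 0.60885254 -0.05537721  0.26      ]
[0.6709 0.2383 0.028 ]
[ 0.6897 -0.2193  0.028 ]
[ 0.4905 -0.2241  0.028 ]
[0.4737 0.2296 0.028 ]
(265, 160) [0.6224 0.0795 0.0922]
(250, 190) [0.5303 0.1217 0.0877]
(240, 165) [0.6143 0.1616 0.0484]
(232, 200) [0.5042 0.1823 0.0445]
```

```bash
cat >> h.py <<'E'
from scipy.spatial.transform import Rotation as Ro
def goto(P,jaw,tilt=0.):
    """print shift(mm)/turn(rad) to place TCP at P, x down, jaw (tool z) along yaw angle jaw deg; nearest of both"""
    o=telemetry.get_obs();R0=Ro.from_euler("xyz",o["tool_rot"],degrees=True)
    sh=R0.inv().apply(np.asarray(P)-o["tool_pos"])*1000
    out=[]
    for j in(jaw,jaw+180):
        a=np.radians(j);z=np.array([np.cos(a),np.sin(a),0]);x=np.array([0,0,-1.]);M=np.column_stack([x,np.cross(z,x),z])
        out.append((R0.inv()*Ro.from_matrix(M)).as_rotvec())
    out.sort(key=np.linalg.norm)
    print("shift",sh.round(1),"turn",out[0].round(3),"alt",out[1].round(3),"q7",o["qpos"][6].round(1),"tcp",o["tool_pos"].round(4),"t",round(o["time_s"],2),"F",o["force"].round(1),"w",round(o["grip_width"]*1000,1))
    return R0
E
python3 - <<'E'
from h import *
R=goto([.487,.379,.12],np.degrees(1.32));print(R.as_matrix().round(3))
E
```

```text
shift [ 119.6 -344.6 -138.1] turn [-0.066  0.     0.   ] alt [ 3.076  0.    -0.   ] q7 -3.3 tcp [0.2025 0.6176 0.2396] t 1.6 F [-0.6  0.1 -0.5] w 87.2
[[ 0.    -0.95   0.312]
 [ 0.     0.312  0.95 ]
 [-1.    -0.     0.   ]]
```

```bash
python3 -m pendant '[[60,[0,-345,-138],[-0.066,0,0]],[60,[0,-345,-138],[-0.066,0,0]],[60,[0,-345,-138],[-0.066,0,0]],[50,[60,-345,-138],[-0.066,0,0]],[50,[100,-345,-138],[-0.066,0,0]],[50,[119,-345,-138],[-0.066,0,0]],[50,[119,-345,-138],[-0.066,0,0]],[50,[119,-345,-138],[-0.066,0,0]],[50,[119,-345,-138],[-0.066,0,0]],[50,[119,-345,-138],[-0.066,0,0]]]'
python3 - <<'E'
from h import *
goto([.487,.379,.061],np.degrees(1.32))
R={c:optics.read_camera(c) for c in("side","top")}
A=cv2.resize(R["side"]["image"][105:170,250:330],None,fx=7,fy=7,interpolation=cv2.INTER_CUBIC)
cv2.imwrite("pics/a1.png",A)
A=cv2.resize(R["top"]["image"][170:240,130:210],None,fx=7,fy=7,interpolation=cv2.INTER_CUBIC)
cv2.imwrite("pics/a2.png",A)
print(proj(R["side"],[.487,.379,.064]),proj(R["side"],telemetry.get_obs()["tool_pos"]-[0,0,.017]))
E
```

```text
time_s: 2.43
tool_pos: [0.4903, 0.3742, 0.1185]
tool_rot: [-161.9, 89.8, -86.5]
force: [0.9, -0.4, -0.3]
grip_width: 0.0498
shift [57.5  4.5  4. ] turn [-0.005 -0.003  0.001] alt [3.137e+00 2.000e-03 5.000e-03] q7 37.3 tcp [0.4903 0.3742 0.1185] t 2.43 F [ 0.9 -0.4 -0.3] w 49.8
[283.65069805 141.46105506] [284.59851582 134.33527022]
```

View pics/a1.png

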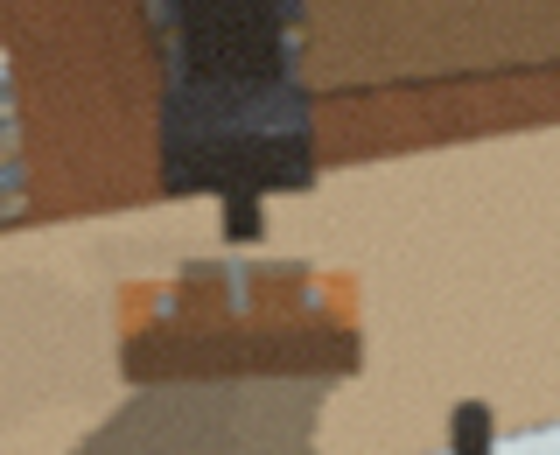

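The side crop shows the finger at (243,215) right above the long rivet at (237,285). Next I lower and grip.

```bash
python3 -m pendant '[[50,[0,4.5,4],[-0.005,0,0]],[50,[20,4.5,4],[-0.005,0,0]],[50,[40,4.5,4],[-0.005,0,0]],[50,[57,4.5,4],[-0.005,0,0]],[50,[57,4.5,4],[-0.005,0,0]],[50,[57,4.5,4],[-0.005,0,0]],[50,[57,4.5,4],[-0.005,0,0]]]'
python3 - <<'E'
from h import *
goto([.487,.379,.061],np.degrees(1.32))
R={c:optics.read_camera(c) for c in("side","top")}
A=cv2.resize(R["side"]["image"][105:170,250:330],None,fx=7,fy=7,interpolation=cv2.INTER_CUBIC)
cv2.imwrite("pics/b1.png",A)
E
```

```text
time_s: 3.12
tool_pos: [0.4838, 0.3861, 0.0653]
tool_rot: [-19.7, 89.8, 56.3]
force: [0.4, -0.8, 0.0]
grip_width: 0.05
shift [ 4.2 -4.8 -6.2] turn [0.007 0.003 0.001] alt [-3.134e+00 -1.000e-03  4.000e-03] q7 37.1 tcp [0.4838 0.3861 0.0653] t 3.12 F [ 0.4 -0.8  0. ] w 50.0
```

View pics/b1.png

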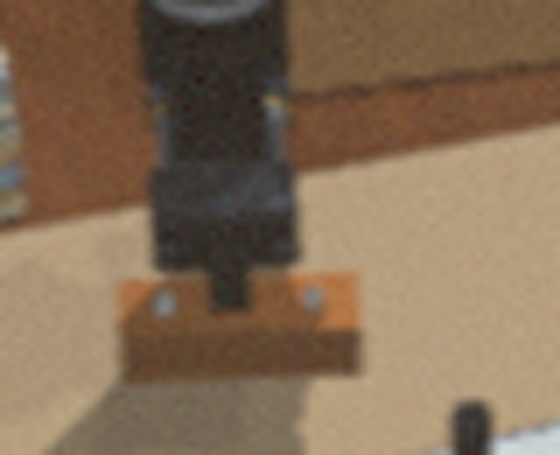

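The finger now covers the rivet, standing slightly left of it at (230,290). The last reading was taken before the arm had settled, so I'll let it settle and re-read.

```bash
python3 -m pendant '[[50,[0,0,0],[0,0,0]],[50,[0,0,0],[0,0,0]],[50,[0,0,0],[0,0,0]],[50,[0,0,0],[0,0,0]]]'
python3 - <<'E'
from h import *
goto([.487,.379,.061],np.degrees(1.32))
E
```

```text
time_s: 3.55
tool_pos: [0.4842, 0.3841, 0.0639]
tool_rot: [-31.0, 90.0, 44.9]
force: [-0.2, 0.5, 0.2]
grip_width: 0.0498
shift [ 2.9 -4.  -4.3] turn [0.005 0.    0.   ] alt [-3.137e+00 -0.000e+00  1.000e-03] q7 37.1 tcp [0.4842 0.3841 0.0639] t 3.55 F [-0.2  0.5  0.2] w 49.8
```

```bash
python3 -m pendant '[[50,[2.9,-4,-4.3],[0.005,0,0]],[50,[2.9,-4,-4.3],[0.005,0,0]],[50,[2.9,-4,-4.3],[0.005,0,0]],[50,[2.9,-4,-4.3],[0.005,0,0]],[50,[2.9,-4,-4.3],[0.005,0,0]]]'
python3 - <<'E'
from h import *
goto([.487,.379,.061],np.degrees(1.32))
E
```

```text
time_s: 3.97
tool_pos: [0.4868, 0.3789, 0.0606]
tool_rot: [42.0, 90.0, 117.6]
force: [-0.5, 0.1, 0.8]
grip_width: 0.0504
shift [-0.4 -0.2  0.1] turn [-0.  0. -0.] alt [ 3.142 -0.    -0.   ] q7 37.4 tcp [0.4868 0.3789 0.0606] t 3.97 F [-0.5  0.1  0.8] w 50.4
```

```bash
python3 -m pendant '[[0,[0,0,0],[0,0,0]],[0,[0,0,0],[0,0,0]],[0,[0,0,0],[0,0,0]],[0,[0,0,0],[0,0,0]],[0,[0,0,0],[0,0,0]],[0,[0,0,0],[0,0,0]],[0,[0,0,0],[0,0,0]],[0,[0,0,0],[0,0,0]]]' 15
python3 - <<'E'
from h import *
goto([.487,.379,.061],np.degrees(1.32))
E
```

```text
time_s: 4.63
tool_pos: [0.4868, 0.3789, 0.0607]
tool_rot: [-36.7, 90.0, 38.9]
force: [0.3, -0.7, -0.2]
grip_width: 0.0071
shift [-0.3 -0.1  0.1] turn [0. 0. 0.] alt [-3.142 -0.     0.   ] q7 37.4 tcp [0.4868 0.3789 0.0607] t 4.63 F [ 0.3 -0.7 -0.2] w 7.1
```

```bash
python3 -m pendant '[[0,[-20,0,0],[0,0,0]],[0,[-40,0,0],[0,0,0]],[0,[-70,0,0],[0,0,0]],[0,[-100,0,0],[0,0,0]],[0,[-130,0,0],[0,0,0]],[0,[-130,0,0],[0,0,0]],[0,[-130,0,0],[0,0,0]],[0,[-130,0,0],[0,0,0]]]'
python3 - <<'E'
from h import *
goto([.602,.080,.177],2.2)
R={c:optics.read_camera(c) for c in("side","top")}
A=cv2.resize(R["side"]["image"][95:170,240:320],None,fx=7,fy=7,interpolation=cv2.INTER_CUBIC)
cv2.imwrite("pics/c1.png",A)
E
```

```text
time_s: 5.3
tool_pos: [0.4865, 0.3787, 0.1902]
tool_rot: [139.8, 90.0, -144.6]
force: [-0.6, -0.5, -0.3]
grip_width: 0.0073
shift [  13.3 -186.  -260.7] turn [ 1.282e+00 -1.000e-03 -0.000e+00] alt [-1.86e+00  0.00e+00 -1.00e-03] q7 36.8 tcp [0.4865 0.3787 0.1902] t 5.3 F [-0.6 -0.5 -0.3] w 7.3
```

View pics/c1.png

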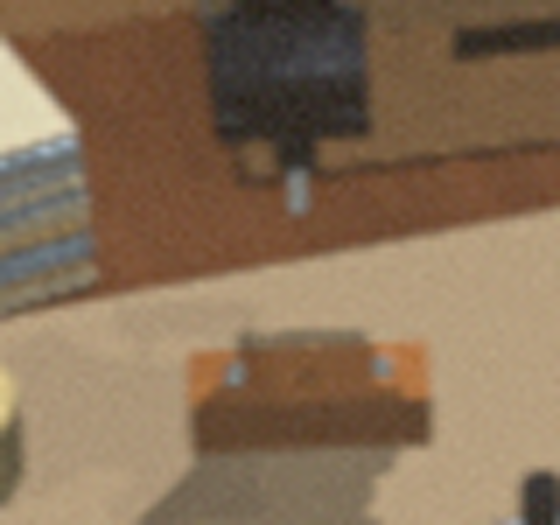

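The rivet is held upright, visible at (298,190), and its socket is empty. The shorts are still in place.

```bash
python3 -m pendant '[[0,[0,-30,-40],[0.12,0,0]],[0,[0,-60,-75],[0.24,0,0]],[0,[0,-80,-110],[0.36,0,0]],[0,[0,-105,-145],[0.5,0,0]],[0,[0,-125,-180],[0.62,0,0]],[0,[0,-150,-210],[0.74,0,0]],[0,[0,-170,-240],[0.86,0,0]],[0,[0,-186,-261],[0.98,0,0]],[0,[0,-186,-261],[1.1,0,0]],[0,[0,-186,-261],[1.22,0,0]]]'; python3 -m pendant '[[0,[0,0,0],[0.06,0,0]],[0,[0,0,0],[0.06,0,0]],[0,[0,0,0],[0.06,0,0]],[0,[0,0,0],[0.06,0,0]],[0,[0,0,0],[0.06,0,0]]]'
python3 - <<'E'
from h import *
goto([.602,.080,.147],2.2)
E
```

```text
time_s: 6.23
tool_pos: [0.6022, 0.076, 0.1891]
tool_rot: [-144.4, 89.8, -139.4]
force: [1.1, 1.0, -0.9]
grip_width: 0.0073
time_s: 6.65
tool_pos: [0.602, 0.08, 0.1902]
tool_rot: [-168.9, 90.0, -166.5]
force: [-0.7, -0.5, -1.2]
grip_width: 0.0071
shift [43.2 -0.   0. ] turn [ 0.003 -0.001  0.   ] alt [-3.139e+00 -0.000e+00 -1.000e-03] q7 -2.1 tcp [0.602  0.08   0.1902] t 6.65 F [-0.7 -0.5 -1.2] w 7.1
```

```bash
python3 -m pendant '[[0,[20,0,0],[0,0,0]],[0,[40,0,0],[0,0,0]],[0,[43,0,0],[0,0,0]],[0,[43,0,0],[0,0,0]],[0,[43,0,0],[0,0,0]],[0,[43,0,0],[0,0,0]],[0,[43,0,0],[0,0,0]]]'
python3 - <<'E'
from h import *
goto([.602,.080,.147],2.2)
R={c:optics.read_camera(c) for c in("side","top")}
a=lambda c,x0,y0,x1,y1,k:cv2.resize(R[c]["image"][y0:y1,x0:x1],None,fx=k,fy=k,interpolation=cv2.INTER_CUBIC)
cv2.imwrite("pics/d1.png",a("side",310,140,370,200,10))
cv2.imwrite("pics/d2.png",a("top",230,140,300,200,10))
p=telemetry.get_obs()["tool_pos"]
S=R["side"]
print("pred foot",(proj(S,p-[0,0,.051])-[310,140]+.5)*10-.5,"hole",(proj(S,[.602,.080,.086])-[310,140]+.5)*10)
E
```

```text
time_s: 7.23
tool_pos: [0.6031, 0.08, 0.149]
tool_rot: [13.4, 89.9, 15.7]
force: [-0.7, 0.2, 0.6]
grip_width: 0.0076
shift [ 2.   0.  -1.1] turn [ 0.002  0.002 -0.001] alt [-3.14e+00  1.00e-03  3.00e-03] q7 -1.4 tcp [0.6031 0.08   0.149 ] t 7.23 F [-0.7  0.2  0.6] w 7.6
pred foot [316.47635957 396.04325458] hole [313.49447845 422.97606369]
```

View pics/d1.png

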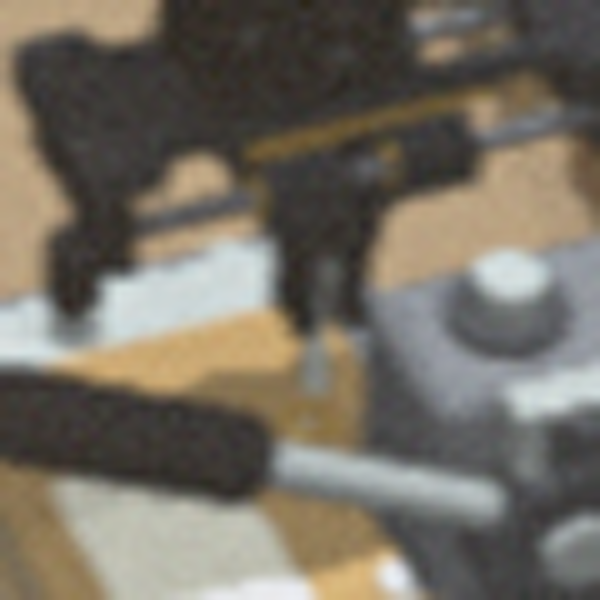

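View pics/d2.png

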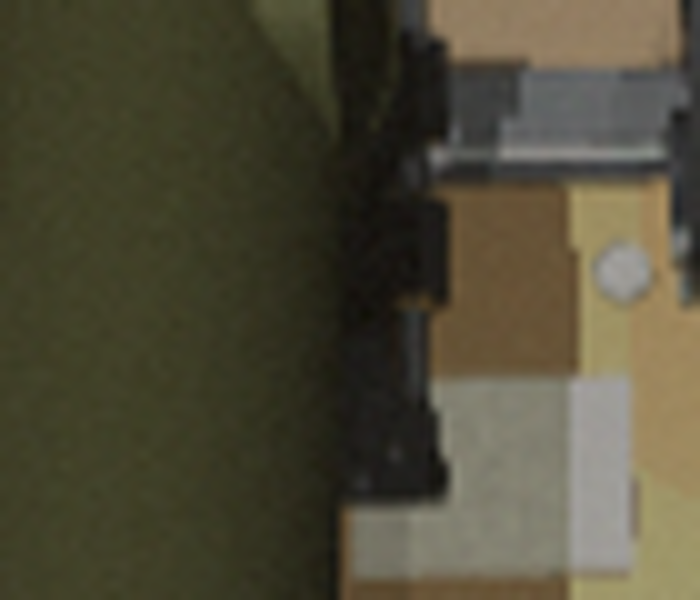

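Run:
```python
from h import *
F=np.load("r0.npz")
R0=F["side_image"];N=[optics.read_camera("side")["image"].astype(float) for _ in range(8)];N=np.mean(N,0).astype(np.uint8)
a=lambda I,x0,y0,x1,y1,k:cv2.resize(I[y0:y1,x0:x1],None,fx=k,fy=k,interpolation=cv2.INTER_CUBIC)
A=a(R0,330,165,354,192,16);B=a(N,330,165,354,192,16)
O=np.hstack([A,B]);O=np.clip((O.astype(float))*1.5,0,255).astype(np.uint8)
cv2.imwrite("pics/e1.png",O)
T=a(F["top_image"],255,157,276,178,20);cv2.imwrite("pics/e2.png",np.clip(T*1.5,0,255).astype(np.uint8))
goto([.602,.080,.147],2.2)
```

```text
shift [ 0.7  0.1 -0.2] turn [ 0.002  0.    -0.   ] alt [-3.14  0.    0.  ] q7 -1.4 tcp [0.6022 0.0799 0.1477] t 7.73 F [ 0.  -0.2 -0.1] w 7.2
```

View pics/e1.png

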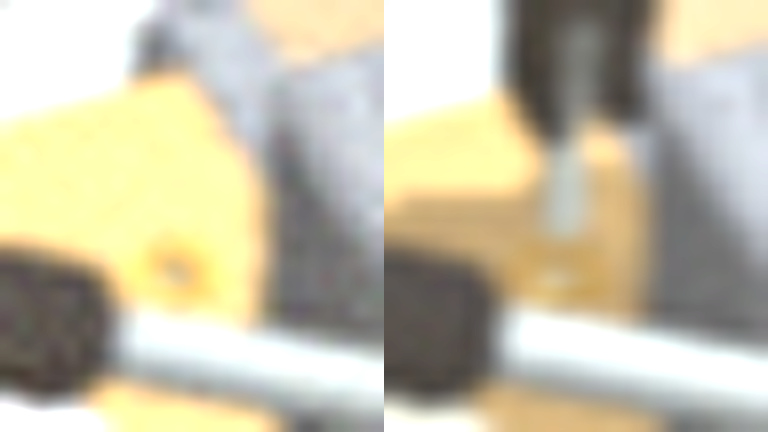

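View pics/e2.png

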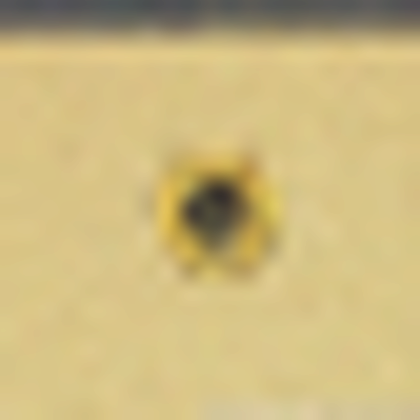

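Run:
```python
from h import *
S=optics.read_camera("side");T=optics.read_camera("top")
p=np.array([.6022,.0799,.1477])
q=lambda u:((u-[330,165]+.5)*16-.5).round(1)
print("axis pred z=.0967 foot, .11,.12",[q(proj(S,p*[1,1,0]+[0,0,z])) for z in(.0967,.11,.12,.086)])
for n,u in [("ring",cp(219,212,255,157,20)),("dark",cp(213,207,255,157,20))]:
    P=atz(T,u,.086);print(n,u.round(2),P.round(4),"in side",q(proj(S,P)))
print("side ring",atz(S,cp(175,275,330,165,16),.086))
print(models.landmark_of("top","file_hole"),atz(T,lm("top","file_hole")[0][1],.086) if lm("top","file_hole") else 0)
```

```text
axis pred z=.0967 foot, .11,.12 [array([183.9, 238.4]), array([186.2, 190.8]), array([187.9, 154.6]), array([182.2, 276.4])]
ring [265.48 167.12] [0.6018 0.0779 0.086 ] in side [183.6 282.9]
dark [265.18 166.88] [0.6025 0.0788 0.086 ] in side [185.4 279.3]
side ring [0.60093018 0.08077031 0.086     ]
[{'centre': [0.4115, 0.413], 'confidence': 0.65}, {'centre': [0.521, 0.2675], 'confidence': 0.46}] [0.60949126 0.0816921  0.086     ]
```

```bash
python3 -m pendant '[[0,[0,0.6,-0.7],[0,0,0]],[0,[3,0.6,-0.7],[0,0,0]],[0,[7,0.6,-0.7],[0,0,0]],[0,[10,0.6,-0.7],[0,0,0]],[0,[13,0.6,-0.7],[0,0,0]],[0,[15,0.6,-0.7],[0,0,0]],[0,[15,0.6,-0.7],[0,0,0]],[0,[15,0.6,-0.7],[0,0,0]],[0,[15,0.6,-0.7],[0,0,0]]]'
python3 - <<'E'
from h import *
goto([.6015,.0793,.107],2.2)
E
```

```text
time_s: 8.73
tool_pos: [0.6014, 0.0802, 0.1325]
tool_rot: [-136.9, 90.0, -134.7]
force: [0.1, -2.0, -1.2]
grip_width: 0.0069
shift [25.5 -0.9  0.1] turn [ 0.001 -0.     0.   ] alt [-3.14e+00 -1.00e-03 -1.00e-03] q7 -1.2 tcp [0.6014 0.0802 0.1325] t 8.73 F [ 0.1 -2.  -1.2] w 6.9
```

Only about 1 N vertically with the foot 4.5 mm below the surface, so it has entered the hole. The 2 N side force says to move 1 mm towards −y.

```bash
python3 -m pendant '[[0,[0,-1,0],[0,0,0]],[0,[0,-1,0],[0,0,0]],[0,[4,-1,0],[0,0,0]],[0,[7,-1,0],[0,0,0]],[0,[10,-1,0],[0,0,0]],[0,[10,-1,0],[0,0,0]],[0,[10,-1,0],[0,0,0]]]'
python3 - <<'E'
from h import *
goto([.6015,.0793,.107],2.2)
S=optics.read_camera("side")["image"]
cv2.imwrite("pics/f1.png",cv2.resize(S[150:195,315:365],None,fx=12,fy=12,interpolation=cv2.INTER_CUBIC))
E
```

```text
time_s: 9.32
tool_pos: [0.6013, 0.0796, 0.1222]
tool_rot: [-177.9, 90.0, -175.6]
force: [-0.3, -0.8, 0.2]
grip_width: 0.0068
shift [15.2 -0.3  0.2] turn [ 0.002 -0.001  0.   ] alt [-3.14e+00 -0.00e+00 -1.00e-03] q7 -0.9 tcp [0.6013 0.0796 0.1222] t 9.32 F [-0.3 -0.8  0.2] w 6.8
```

View pics/f1.png

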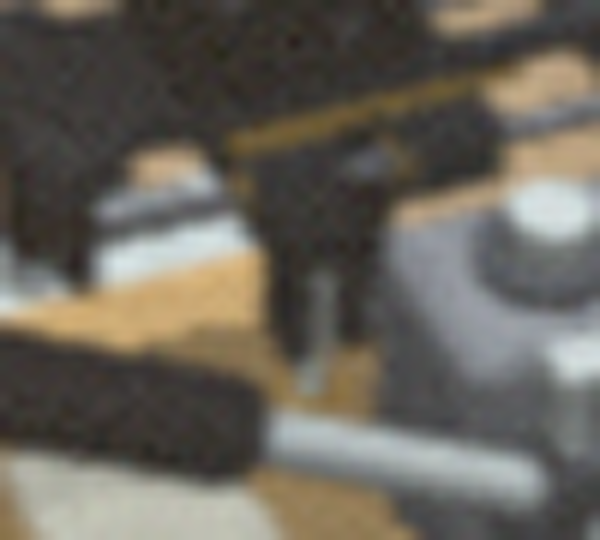

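The rivet's lower part goes into the hole at about (310,385) with almost no force, so I continue.

```bash
python3 -m pendant '[[0,[4,-0.3,0],[0,0,0]],[0,[8,-0.3,0],[0,0,0]],[0,[12,-0.3,0],[0,0,0]],[0,[16,-0.3,0],[0,0,0]],[0,[16,-0.3,0],[0,0,0]],[0,[16,-0.3,0],[0,0,0]]]'
python3 - <<'E'
from h import *
goto([.6015,.0793,.107],2.2)
E
```

```text
time_s: 9.87
tool_pos: [0.6013, 0.0793, 0.1062]
tool_rot: [-178.2, 90.0, -175.9]
force: [0.3, -0.1, -0.1]
grip_width: 0.0072
shift [-0.8  0.   0.2] turn [ 0.002 -0.001  0.   ] alt [-3.14e+00 -0.00e+00 -1.00e-03] q7 -0.5 tcp [0.6013 0.0793 0.1062] t 9.87 F [ 0.3 -0.1 -0.1] w 7.2
```

Zero force. Release, raise, and look.

```bash
python3 -m pendant '[[40,[0,0,0],[0,0,0]],[40,[0,0,0],[0,0,0]],[40,[0,0,0],[0,0,0]],[40,[0,0,0],[0,0,0]],[40,[-10,0,0],[0,0,0]],[40,[-30,0,0],[0,0,0]],[40,[-60,0,0],[0,0,0]],[40,[-60,0,0],[0,0,0]],[40,[-60,0,0],[0,0,0]]]'
python3 - <<'E'
from h import *
goto([.6015,.0793,.107],2.2)
S=optics.read_camera("side")["image"]
cv2.imwrite("pics/g1.png",cv2.resize(S[150:195,315:365],None,fx=12,fy=12,interpolation=cv2.INTER_CUBIC))
E
```

```text
time_s: 10.62
tool_pos: [0.6033, 0.0793, 0.1697]
tool_rot: [13.7, 89.7, 15.9]
force: [-0.3, -0.1, -0.7]
grip_width: 0.0399
shift [62.7 -0.  -2.1] turn [ 0.002  0.005 -0.001] alt [-3.14e+00  2.00e-03  8.00e-03] q7 -1.7 tcp [0.6033 0.0793 0.1697] t 10.62 F [-0.3 -0.1 -0.7] w 39.9
```

View pics/g1.png

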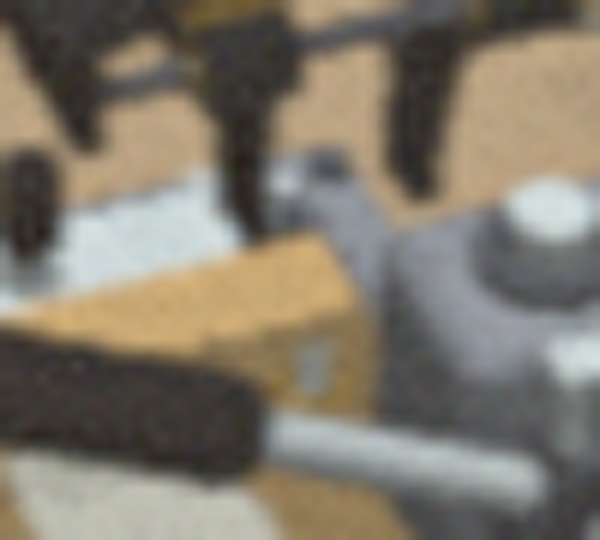

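Run:
```python
from h import *
S=optics.read_camera("side");T=optics.read_camera("top")
for z in(.086,.1,.105,.109): print(z,((proj(S,[.6013,.0790,z])-[315,150]+.5)*12).round(0))
cv2.imwrite("pics/g2.png",cv2.resize(S["image"][168:192,328:356],None,fx=24,fy=24,interpolation=cv2.INTER_CUBIC))
cv2.imwrite("pics/g3.png",cv2.resize(T["image"][150:190,240:300],None,fx=12,fy=12,interpolation=cv2.INTER_CUBIC))
goto([.6013,.0793,.17],2.2)
```

```text
0.086 [315. 390.]
0.1 [317. 353.]
0.105 [317. 340.]
0.109 [318. 329.]
shift [-3.8  0.1  0.3] turn [ 0.002 -0.001 -0.   ] alt [-3.14e+00  0.00e+00 -2.00e-03] q7 -1.7 tcp [0.601  0.0792 0.1662] t 10.77 F [-1.  -0.4 -0.1] w 39.9
```

View pics/g2.png

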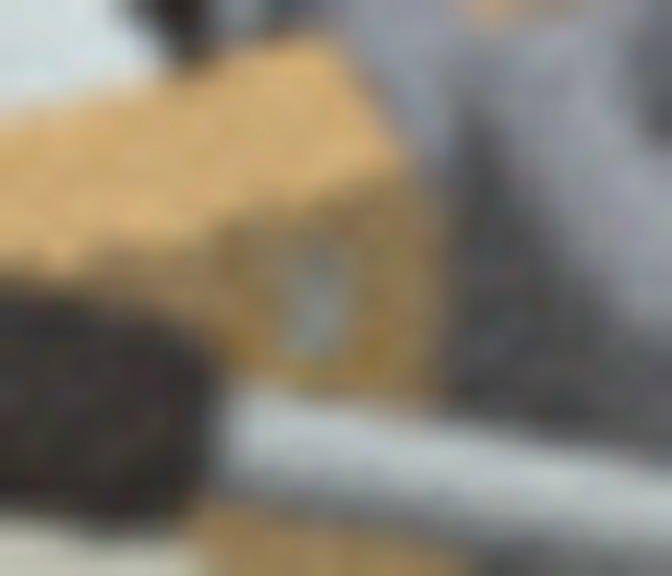

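View pics/g3.png

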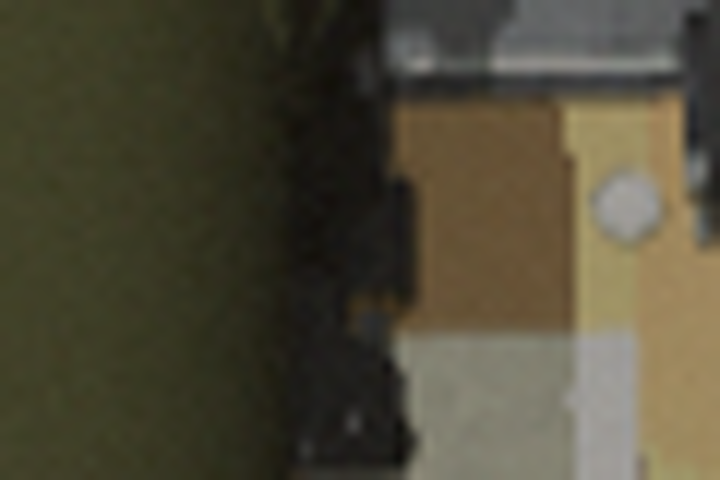

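The side zoom shows the rivet's top at about (318,245) in the crop, i.e. the image row predicted for a top at z≈0.100 (seated). I'll confirm by pressing gently with closed fingertips.

```bash
python3 -m pendant '[[0,[0,0,0],[0,0,0]],[0,[0,0,0],[0,0,0]],[0,[0,0,0],[0,0,0]],[0,[0,0,0],[0,0,0]],[0,[15,0,0],[0,0,0]],[0,[30,0,0],[0,0,0]],[0,[40,0,0],[0,0,0]],[0,[46,0,0],[0,0,0]],[0,[46,0,0],[0,0,0]],[0,[46,0,0],[0,0,0]]]'; python3 -m pendant '[[0,[1,0,0],[0,0,0]],[0,[2,0,0],[0,0,0]],[0,[3,0,0],[0,0,0]],[0,[4,0,0],[0,0,0]],[0,[4,0,0],[0,0,0]],[0,[4,0,0],[0,0,0]]]'
python3 - <<'E'
from h import *
goto([.6013,.0793,.117],2.2)
E
```

```text
time_s: 11.6
tool_pos: [0.6016, 0.0792, 0.1206]
tool_rot: [-149.1, 90.0, -146.8]
force: [-0.2, 0.1, -0.3]
grip_width: 0.0006
time_s: 12.1
tool_pos: [0.6021, 0.0793, 0.1174]
tool_rot: [15.7, 89.9, 18.0]
force: [-0.3, 1.2, 3.8]
grip_width: 0.0005
shift [ 0.4  0.1 -0.8] turn [ 0.002  0.001 -0.   ] alt [-3.14e+00  1.00e-03  2.00e-03] q7 -0.7 tcp [0.6021 0.0793 0.1174] t 12.1 F [-0.3  1.2  3.8] w 0.5
```

Contact is at fingertip height 0.100, so the rivet is seated. Now to the knob, which I compute at about (0.557, 0.1925).

```bash
python3 - <<'E'
from h import *
goto([.557,.1925,.17],2.2)
E
python3 -m pendant '[[0,[-20,0,0],[0,0,0]],[60,[-50,0,0],[0,0,0]],[60,[-53,30,-15],[0,0,0]],[60,[-53,70,-30],[0,0,0]],[60,[-53,113,-44],[0,0,0]],[60,[-53,113,-44],[0,0,0]],[60,[-53,113,-44],[0,0,0]],[60,[-53,113,-44],[0,0,0]]]'
python3 - <<'E'
from h import *
goto([.557,.1925,.077],2.2)
S=optics.read_camera("side")["image"]
cv2.imwrite("pics/h1.png",cv2.resize(S[130:195,290:365],None,fx=8,fy=8,interpolation=cv2.INTER_CUBIC))
E
```

```text
shift [-52.6 115.  -40.4] turn [ 0.002  0.001 -0.   ] alt [-3.14e+00  1.00e-03  2.00e-03] q7 -0.7 tcp [0.6021 0.0793 0.1174] t 12.1 F [-0.3  1.2  3.8] w 0.5
time_s: 12.77
tool_pos: [0.5528, 0.1905, 0.1694]
tool_rot: [-108.4, 90.0, -106.1]
force: [0.1, -0.5, 0.1]
grip_width: 0.0392
shift [92.4  1.9  4.3] turn [ 0.003 -0.     0.001] alt [-3.139e+00 -1.000e-03 -0.000e+00] q7 -14.9 tcp [0.5528 0.1905 0.1694] t 12.77 F [ 0.1 -0.5  0.1] w 39.2
```

View pics/h1.png

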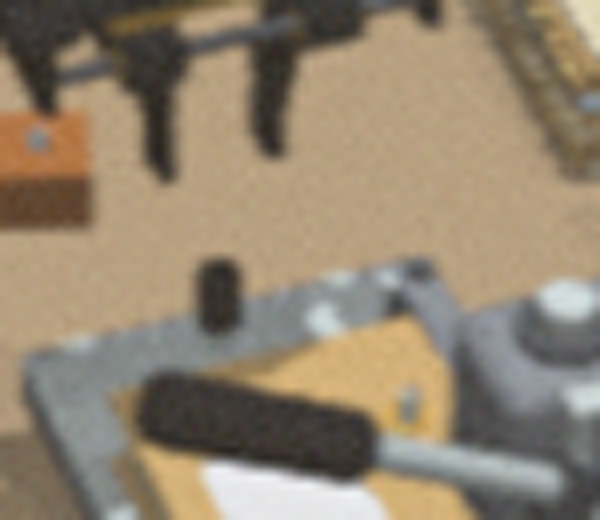

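The fingers straddle the knob (tips at (162,180) and (270,155), knob top at (219,265)). The rivet stands upright at (408,405). Descend.

```bash
python3 -m pendant '[[60,[0,2,4.3],[0,0,0]],[60,[20,2,4.3],[0,0,0]],[60,[45,2,4.3],[0,0,0]],[60,[70,2,4.3],[0,0,0]],[60,[90,2,4.3],[0,0,0]],[60,[90,2,4.3],[0,0,0]],[60,[90,2,4.3],[0,0,0]],[60,[90,2,4.3],[0,0,0]],[60,[90,2,4.3],[0,0,0]]]'
python3 - <<'E'
from h import *
goto([.557,.1925,.077],2.2)
E
python3 -m pendant '[[10,[0,0,0],[0,0,0]],[10,[0,0,0],[0,0,0]],[10,[0,0,0],[0,0,0]],[10,[0,0,0],[0,0,0]],[10,[0,0,0],[0,0,0]],[10,[0,0,0],[0,0,0]]]' 30
python3 - <<'E'
from h import *
goto([.557+.138*.038,.1925-.138,.077],2.2)
S=optics.read_camera("side")["image"]
cv2.imwrite("pics/i1.png",cv2.resize(S[130:195,290:365],None,fx=8,fy=8,interpolation=cv2.INTER_CUBIC))
E
```

```text
time_s: 13.57
tool_pos: [0.5589, 0.1924, 0.0815]
tool_rot: [20.5, 89.8, 22.7]
force: [0.3, -0.1, -0.0]
grip_width: 0.0603
shift [ 4.5  0.1 -1.9] turn [ 0.001  0.003 -0.001] alt [-3.141e+00  2.000e-03  5.000e-03] q7 -13.1 tcp [0.5589 0.1924 0.0815] t 13.57 F [ 0.3 -0.1 -0. ] w 60.3
time_s: 14.07
tool_pos: [0.5573, 0.1926, 0.0798]
tool_rot: [42.3, 90.0, 44.6]
force: [-1.0, 0.4, 0.1]
grip_width: 0.028
shift [   2.8 -138.2   -0.6] turn [ 0.002  0.    -0.   ] alt [-3.14  0.    0.  ] q7 -13.1 tcp [0.5573 0.1926 0.0798] t 14.07 F [-1.   0.4  0.1] w 28.0
```

View pics/i1.png

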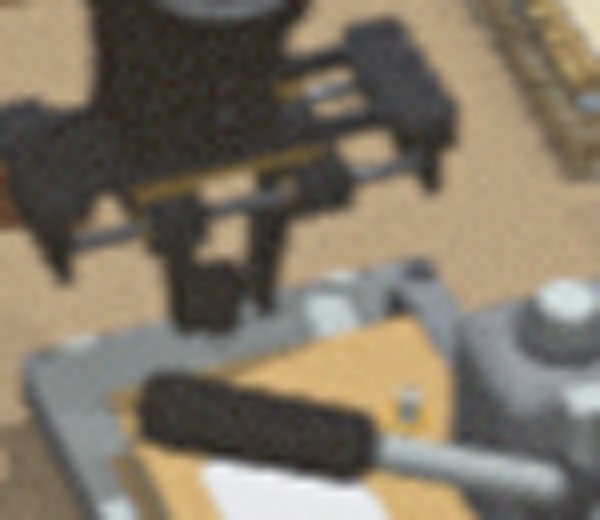

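```bash
python3 -m pendant '[[10,[0,0,0],[0,0,0]],[10,[0,0,0],[0,0,0]],[10,[0,-10,0],[0,0,0]],[10,[0,-22,0],[0,0,0]],[10,[0,-35,0],[0,0,0]],[10,[0,-48,0],[0,0,0]],[10,[0,-61,0],[0,0,0]],[10,[0,-74,0],[0,0,0]],[10,[0,-86,0],[0,0,0]],[10,[0,-96,0],[0,0,0]]]'; python3 -m pendant '[[10,[0,-12,0],[0,0,0]],[10,[0,-20,0],[0,0,0]],[10,[0,-26,0],[0,0,0]],[10,[0,-31,0],[0,0,0]],[10,[0,-35,0],[0,0,0]],[10,[0,-38,0],[0,0,0]],[10,[0,-38,0],[0,0,0]],[10,[0,-38,0],[0,0,0]]]'
python3 - <<'E'
from h import *
goto([.557+.138*.038,.1925-.138,.077],2.2)
S=optics.read_camera("side")["image"]
cv2.imwrite("pics/j1.png",cv2.resize(S[130:230,290:415],None,fx=6,fy=6,interpolation=cv2.INTER_CUBIC))
E
```

```text
time_s: 14.95
tool_pos: [0.5603, 0.0976, 0.0796]
tool_rot: [122.0, 89.8, 124.3]
force: [-3.2, 4.2, 2.2]
grip_width: 0.0211
time_s: 15.62
tool_pos: [0.562, 0.0586, 0.0796]
tool_rot: [168.7, 89.9, 171.0]
force: [-4.7, 2.0, 3.4]
grip_width: 0.0209
shift [ 2.6 -4.1  0.1] turn [ 0.002 -0.002 -0.   ] alt [-3.14e+00  0.00e+00 -2.00e-03] q7 0.4 tcp [0.562  0.0586 0.0796] t 15.62 F [-4.7  2.   3.4] w 20.9
```

View pics/j1.png

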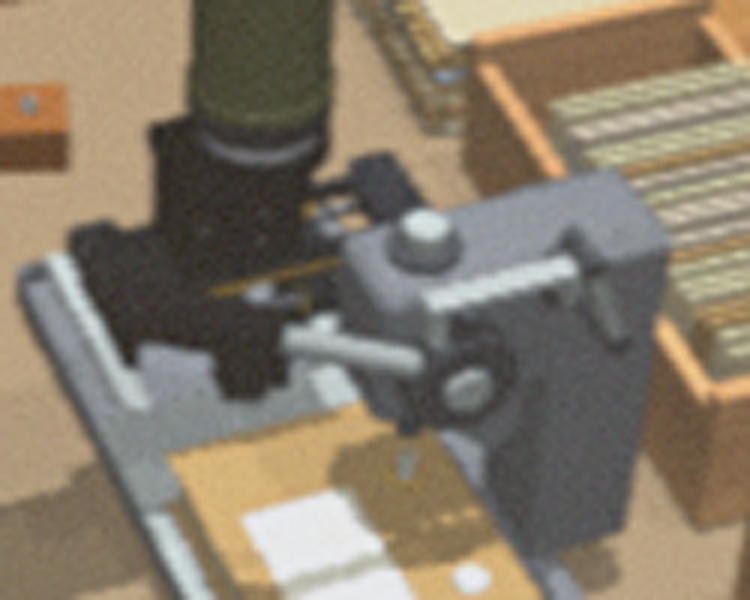

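The rivet is still upright at (405,463) near the ram, and the table has slid about 134 mm. I push on until the stop shows in the force.

```bash
python3 -m pendant '[[10,[0,-2,-0.7],[0,0,0]],[10,[0,-4,-0.7],[0,0,0]],[10,[0,-6,-0.7],[0,0,0]],[10,[0,-8,-0.7],[0,0,0]],[10,[0,-8,-0.7],[0,0,0]],[10,[0,-8,-0.7],[0,0,0]]]'
python3 - <<'E'
from h import *
goto([.557+.138*.038,.1925-.138,.077],2.2)
E
```

```text
time_s: 16.17
tool_pos: [0.562, 0.0584, 0.0796]
tool_rot: [88.9, 89.5, 91.5]
force: [-3.2, 15.5, 0.4]
grip_width: 0.0211
shift [ 2.6 -3.9  0.1] turn [ 0.006  0.    -0.009] alt [-3.135  0.014  0.   ] q7 1.2 tcp [0.562  0.0584 0.0796] t 16.17 F [-3.2 15.5  0.4] w 21.1
```

15 N with no motion: the table is at its stop. Release the knob and rise.

```bash
python3 -m pendant '[[10,[0,3,0],[0,0,0]],[10,[0,5,0],[0,0,0]],[50,[0,5,0],[0,0,0]],[50,[0,5,0],[0,0,0]],[50,[0,5,0],[0,0,0]],[50,[0,5,0],[0,0,0]],[50,[-15,5,0],[0,0,0]],[50,[-40,10,0],[0,0,0]],[50,[-40,40,-20],[0,0,0]],[50,[-40,70,-40],[0,0,0]]]'; python3 -m pendant '[[0,[-40,20,-40],[0,0,0]],[0,[-80,20,-80],[0,0,0]],[0,[-120,20,-120],[0,0,0]],[0,[-160,20,-160],[0,0,0]],[0,[-180,20,-160],[0,0,0]],[0,[-180,20,-160],[0,0,0]]]'
python3 - <<'E'
from h import *
goto([.56,.1,.38],2.2)
S=optics.read_camera("side");T=optics.read_camera("top")
cv2.imwrite("pics/k1.png",cv2.resize(S["image"][130:230,290:415],None,fx=6,fy=6,interpolation=cv2.INTER_CUBIC))
cv2.imwrite("pics/k2.png",cv2.resize(T["image"][100:220,210:370],None,fx=5,fy=5,interpolation=cv2.INTER_CUBIC))
E
```

```text
time_s: 17.0
tool_pos: [0.5218, 0.1172, 0.1215]
tool_rot: [-1.1, 89.7, 0.9]
force: [-0.5, 1.8, -0.4]
grip_width: 0.0494
time_s: 17.5
tool_pos: [0.3578, 0.1317, 0.3011]
tool_rot: [-137.9, 89.9, -135.6]
force: [-37.2, -20.5, 28.6]
grip_width: 0.0178
shift [-79.2 -39.7 200.6] turn [ 0.001 -0.002  0.002] alt [-3.141e+00 -3.000e-03 -3.000e-03] q7 -26.2 tcp [0.3578 0.1317 0.3011] t 17.5 F [-37.2 -20.5  28.6] w 17.8
```

View pics/k1.png

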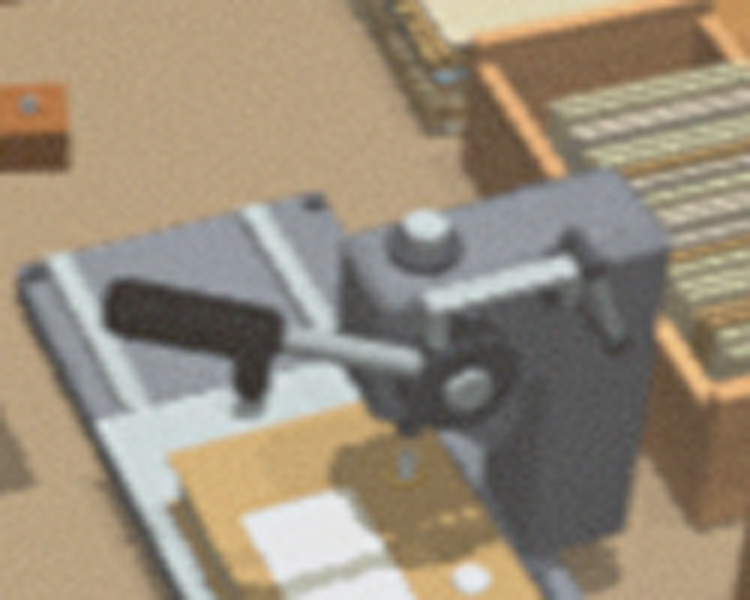

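View pics/k2.png

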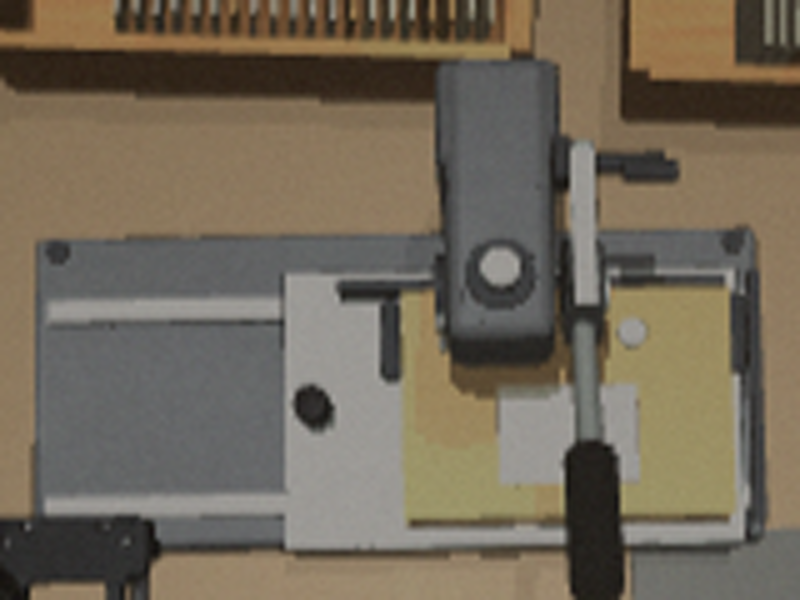

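The table is against the right-hand end and the rivet stands under the ram at (405,463) in the side crop. The 37 N force reading at the end of that retreat needs a check.

```bash
python3 -m pendant '[[0,[0,0,0],[0,0,0]],[0,[0,0,0],[0,0,0]],[0,[0,0,0],[0,0,0]]]';  python3 - <<'E'
from h import *
goto([.56,.1,.38],2.2);print(telemetry.get_obs()["qpos"].round(1))
S=optics.read_camera("side");T=optics.read_camera("top")
# catch & lever zooms
cv2.imwrite("pics/l1.png",cv2.resize(S["image"][165:205,365:405],None,fx=14,fy=14,interpolation=cv2.INTER_CUBIC))
cv2.imwrite("pics/l2.png",cv2.resize(T["image"][120:160,315:355],None,fx=14,fy=14,interpolation=cv2.INTER_CUBIC))
for l in ("catch_thumb","catch_pivot","lever_hold","lever_pivot"):
    a,b=lm("side",l),lm("top",l)
    if a and b: print(l,tri([(S,a[0][1]),(T,b[0][1])]),a[0],b[0])
E
```

```text
time_s: 17.85
tool_pos: [0.359, 0.1317, 0.299]
tool_rot: [167.8, 90.0, 170.1]
force: [-0.7, -0.4, -0.2]
grip_width: 0.0009
shift [-81.1 -39.3 199.6] turn [ 0. -0. -0.] alt [-3.142e+00  0.000e+00 -1.000e-03] q7 -26.1 tcp [0.359  0.1317 0.299 ] t 17.85 F [-0.7 -0.4 -0.2] w 0.9
[-40.1 -17.2  12.7 111.9   3.7  85.  -26.1]
catch_thumb (array([ 0.64523095, -0.12993834,  0.30361028]), np.float64(1.1492735287355345)) (0.73, array([383.872, 169.32 ])) (0.62, array([339.328, 133.88 ]))
catch_pivot (array([ 0.64312194, -0.0721618 ,  0.17460705]), np.float64(18.851965253037008)) (0.66, array([391.168, 185.08 ])) (0.71, array([310.912, 165.32 ]))
lever_hold (array([ 0.47597974, -0.10600059,  0.28231132]), np.float64(2.0601597149894815)) (0.86, array([322.112, 182.68 ])) (0.72, array([328.576, 199.68 ]))
lever_pivot (array([ 0.60582625, -0.10427059,  0.20199198]), np.float64(1.4559545047266056)) (0.76, array([367.104, 192.32 ])) (0.66, array([326.72, 160.08]))
```

View pics/l1.png

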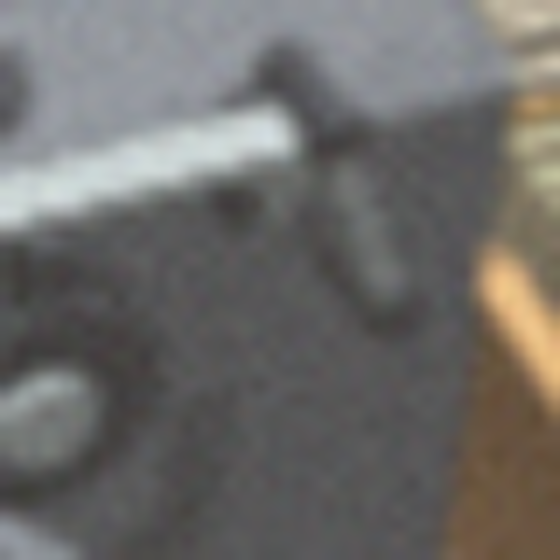

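View pics/l2.png

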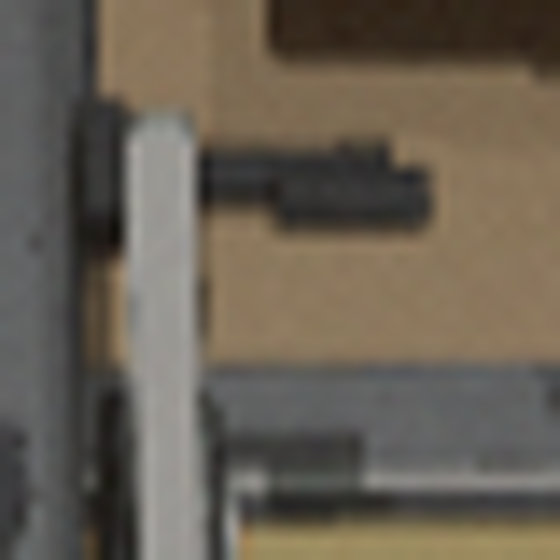

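Run:
```python
from h import *
S=optics.read_camera("side");T=optics.read_camera("top")
us=cp(372,245,365,165,14);ut=cp(353,200,315,120,14)
print(tri([(S,us),(T,ut)]),atz(T,ut,.292),proj(S,atz(T,ut,.292)),us)
for u in [(388,180),(390,182),(392,184),(339,134),(341,133),(337,134)]:
    r=S if u[0]>350 else T
    print(u,deproj(r,np.array(u,float),r["range_z"][u[1],u[0]]).round(4))
# project pivot/bar candidates
from math import sin,cos
ps=.038;ax=np.array([cos(ps),sin(ps),0]);ay=np.array([-sin(ps),cos(ps),0])
k=lambda r,P,x0,y0:((proj(r,P)-[x0,y0]+.5)*14-.5).round(0)
P=atz(T,ut,.292)
for s in(-.014,0,.014): print("bar",s,k(S,P+ay*s,365,165),k(T,P+ay*s,315,120))
pv=P+ax*.0206-[0,0,.0564];print("pivot",pv,k(S,pv,365,165))
```

```text
(array([ 0.66464854, -0.13548318,  0.25329842]), np.float64(0.7255998305980143)) [ 0.65156034 -0.13247852  0.292     ] [387.08137064 172.27439817] [391.10714286 182.03571429]
(388, 180) [ 0.6629 -0.1235  0.252 ]
(390, 182) [ 0.6619 -0.138   0.2572]
(392, 184) [ 0.6669 -0.142   0.2515]
(339, 134) [ 0.6484 -0.13    0.3011]
(341, 133) [ 0.6519 -0.1352  0.2984]
(337, 134) [ 0.649  -0.125   0.2986]
bar -0.014 [348. 152.] [429. 199.]
bar 0 [316. 108.] [353. 200.]
bar 0.014 [284.  65.] [277. 201.]
pivot [ 0.67214547 -0.13169591  0.2356    ] [378. 292.]
```

The bar is at (0.6516, −0.1325, 0.292). Its predicted ends, (284,65) and (348,152), match the dark bar in the side crop. The network's thumb point is about 7 mm off, so I trust the picture. Next I go in front of it.

Run:
```python
from h import *
goto([.605,-.136,.40],2.2)
```

```text
shift [-100.3 -278.2  235.2] turn [ 0.002  0.    -0.   ] alt [-3.14  0.    0.  ] q7 -26.1 tcp [0.3588 0.1325 0.2997] t 18.45 F [ 0.4  0.  -0.4] w 0.3
```

```bash
python3 -m pendant '[[0,[-20,0,30],[0,0,0]],[0,[-45,0,60],[0,0,0]],[0,[-70,-10,90],[0,0,0]],[0,[-95,-30,115],[0,0,0]],[0,[-100,-62,140],[0,0,0]],[0,[-100,-95,165],[0,0,0]],[0,[-100,-128,190],[0,0,0]],[0,[-100,-160,215],[0,0,0]],[0,[-100,-195,235],[0,0,0]],[0,[-100,-235,235],[0,0,0]]]'; python3 -m pendant '[[0,[0,-40,0],[0,0,0]],[0,[0,-43,0],[0,0,0]],[0,[0,-43,0],[0,0,0]],[0,[0,-43,0],[0,0,0]],[0,[0,-43,0],[0,0,0]]]'
python3 - <<'E'
from h import *
goto([.605,-.136,.295],2.2)
E
```

```text
time_s: 19.28
tool_pos: [0.6061, -0.0918, 0.3976]
tool_rot: [-146.2, 89.9, -143.7]
force: [0.3, 1.2, -0.7]
grip_width: 0.0003
time_s: 19.7
tool_pos: [0.6052, -0.1336, 0.3995]
tool_rot: [89.5, 89.9, 92.0]
force: [0.3, 0.3, -0.2]
grip_width: 0.0002
shift [104.5  -2.5  -0.3] turn [ 0.005  0.    -0.001] alt [-3.137e+00  2.000e-03  0.000e+00] q7 18.9 tcp [ 0.6052 -0.1336  0.3995] t 19.7 F [ 0.3  0.3 -0.2] w 0.2
```

```bash
python3 -m pendant '[[0,[30,-2.5,0],[0,0,0]],[0,[60,-2.5,0],[0,0,0]],[0,[90,-2.5,0],[0,0,0]],[0,[104,-2.5,0],[0,0,0]],[0,[104,-2.5,0],[0,0,0]],[0,[104,-2.5,0],[0,0,0]],[0,[104,-2.5,0],[0,0,0]]]'
python3 - <<'E'
from h import *
goto([.685,-.136,.295],2.2)
S=optics.read_camera("side")["image"]
cv2.imwrite("pics/m1.png",cv2.resize(S[140:210,330:410],None,fx=8,fy=8,interpolation=cv2.INTER_CUBIC))
E
```

```text
time_s: 20.28
tool_pos: [0.6058, -0.1373, 0.2973]
tool_rot: [-1.3, 89.9, 1.1]
force: [-0.1, -0.4, 1.0]
grip_width: 0.0005
shift [ 2.5 -2.  79.2] turn [0.004 0.002 0.   ] alt [-3.138 -0.     0.004] q7 19.4 tcp [ 0.6058 -0.1373  0.2973] t 20.28 F [-0.1 -0.4  1. ] w 0.5
```

View pics/m1.png

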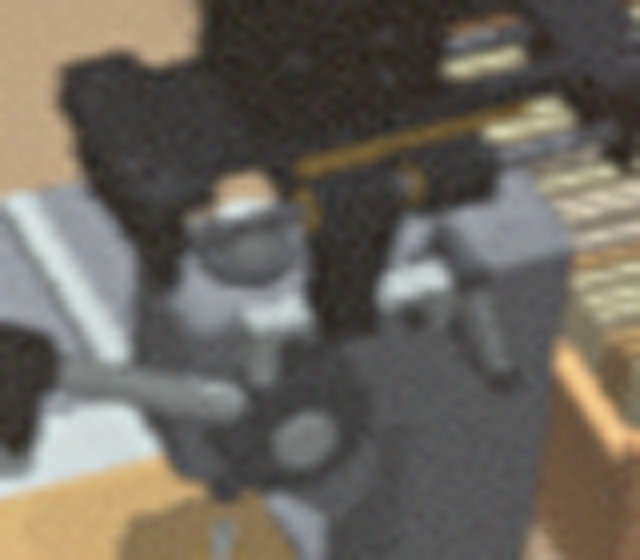

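The closed fingertip, at (345,320), hangs in front of the catch with its stem at (485,320). Push in +x.

```bash
python3 -m pendant '[[0,[0,1,8],[0,0,0]],[0,[0,1,16],[0,0,0]],[0,[0,1,24],[0,0,0]],[0,[0,1,34],[0,0,0]],[0,[0,1,44],[0,0,0]],[0,[0,1,54],[0,0,0]],[0,[0,1,62],[0,0,0]],[0,[0,1,68],[0,0,0]],[0,[0,1,68],[0,0,0]],[0,[0,1,68],[0,0,0]]]'
python3 - <<'E'
from h import *
goto([.685,-.136,.295],2.2)
S=optics.read_camera("side")["image"]
cv2.imwrite("pics/n1.png",cv2.resize(S[140:210,330:410],None,fx=8,fy=8,interpolation=cv2.INTER_CUBIC))
E
```

```text
time_s: 21.17
tool_pos: [0.6734, -0.1346, 0.2953]
tool_rot: [-30.5, 90.0, -28.2]
force: [-0.2, 1.0, 0.9]
grip_width: 0.0008
shift [ 0.3 -1.9 11.5] turn [0.002 0.    0.   ] alt [-3.14 -0.    0.  ] q7 20.3 tcp [ 0.6734 -0.1346  0.2953] t 21.17 F [-0.2  1.   0.9] w 0.8
```

View pics/n1.png

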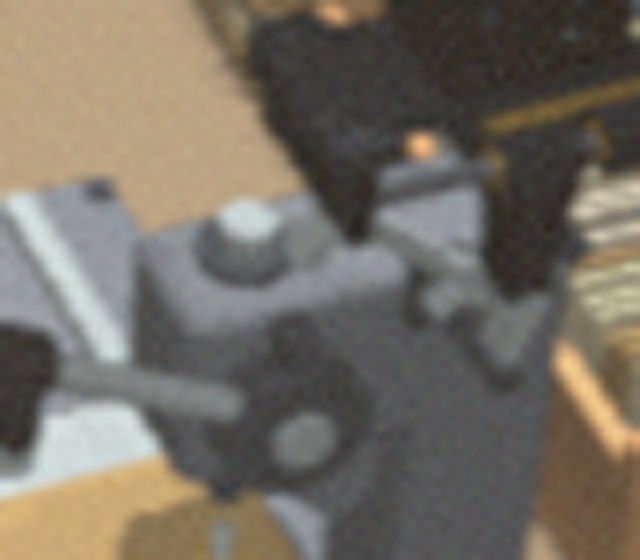

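The catch nose has swung up, with its arm now at (430,260). I push until the stop.

```bash
python3 -m pendant '[[0,[0,0,4],[0,0,0]],[0,[0,0,8],[0,0,0]],[0,[0,0,12],[0,0,0]],[0,[0,0,15],[0,0,0]],[0,[0,0,15],[0,0,0]],[0,[0,0,15],[0,0,0]]]'
python3 - <<'E'
from h import *
goto([.685,-.136,.295],2.2)
E
```

```text
time_s: 21.72
tool_pos: [0.6863, -0.134, 0.2955]
tool_rot: [167.7, 89.8, 170.0]
force: [-6.6, 1.4, 1.8]
grip_width: 0.0004
shift [ 0.5 -1.9 -1.4] turn [ 0.001 -0.004 -0.001] alt [-3.14e+00  1.00e-03 -7.00e-03] q7 20.3 tcp [ 0.6863 -0.134   0.2955] t 21.72 F [-6.6  1.4  1.8] w 0.4
```

The catch is at its stop. Back off, rise and turn to the lever.

```bash
python3 -m pendant '[[0,[0,0,-30],[0,0,0]],[0,[-30,0,-60],[0,0,0]],[0,[-70,0,-80],[0,0,0]],[0,[-100,10,-110],[0,0,0]],[0,[-110,20,-140],[0.1,0,0]],[0,[-110,28,-170],[0.22,0,0]],[0,[-110,28,-200],[0.34,0,0]],[70,[-110,28,-215],[0.46,0,0]],[70,[-110,28,-215],[0.58,0,0]],[70,[-110,28,-215],[0.7,0,0]]]'
python3 - <<'E'
from h import *
goto([.4675,-.107,.40],-87.8)
S=optics.read_camera("side");T=optics.read_camera("top")
cv2.imwrite("pics/o1.png",cv2.resize(S["image"][140:220,300:410],None,fx=7,fy=7,interpolation=cv2.INTER_CUBIC))
cv2.imwrite("pics/o2.png",cv2.resize(T["image"][120:230,270:370],None,fx=5,fy=5,interpolation=cv2.INTER_CUBIC))
F=np.load("r0.npz")
for u in [(328.2,204.),(328.5,190),(328.5,218)]: print(atz(T,np.array(u),.28))
E
```

```text
time_s: 22.55
tool_pos: [0.4718, -0.1146, 0.4071]
tool_rot: [61.8, 89.7, 23.7]
force: [-0.5, -0.4, 0.3]
grip_width: 0.0128
shift [ 7.1  3.4 -8.1] turn [ 0.867  0.    -0.005] alt [-2.275  0.006  0.   ] q7 -30.1 tcp [ 0.4718 -0.1146  0.4071] t 22.55 F [-0.5 -0.4  0.3] w 12.8
[ 0.47000947 -0.10644375  0.28      ]
[ 0.50619178 -0.10656394  0.28      ]
[ 0.43415245 -0.10785152  0.28      ]
```

View pics/o1.png

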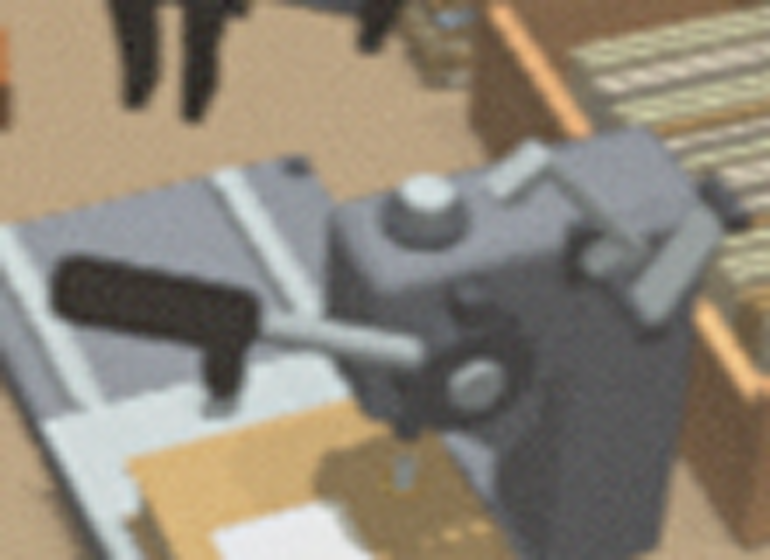

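View pics/o2.png

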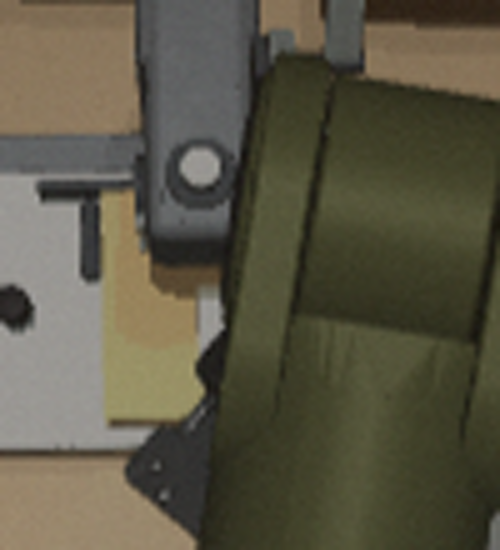

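The catch is fully flipped: its nose stands up at (520,170) and the thumb is back at (690,270). The rivet is at (403,468) and the sleeve's middle at about (155,300). Finish the turn and centre over the sleeve.

```bash
python3 -m pendant '[[70,[0,3,-8],[0.12,0,0]],[70,[0,3,-8],[0.24,0,0]],[70,[0,3,-8],[0.36,0,0]],[70,[0,3,-8],[0.48,0,0]],[70,[0,3,-8],[0.6,0,0]],[70,[0,3,-8],[0.72,0,0]],[70,[0,3,-8],[0.84,0,0]],[70,[0,3,-8],[0.867,0,0]],[70,[0,3,-8],[0.867,0,0]],[70,[0,3,-8],[0.867,0,0]]]'; python3 -m pendant '[[70,[0,0,0],[0,0,0]],[70,[0,0,0],[0,0,0]],[70,[0,0,0],[0,0,0]]]';python3 - <<'E'
from h import *
goto([.4685,-.107,.278],-87.8)
E
```

```text
time_s: 23.48
tool_pos: [0.4678, -0.1074, 0.4058]
tool_rot: [86.0, 90.0, -1.3]
force: [-0.3, 0.5, -0.6]
grip_width: 0.0696
time_s: 23.73
tool_pos: [0.4674, -0.1074, 0.4057]
tool_rot: [113.7, 90.0, 26.3]
force: [-0.4, 0.3, 0.3]
grip_width: 0.0699
shift [127.7   1.1  -0.3] turn [ 0.006 -0.    -0.   ] alt [-3.135  0.    -0.   ] q7 -80.2 tcp [ 0.4674 -0.1074  0.4057] t 23.73 F [-0.4  0.3  0.3] w 69.9
```

```bash
python3 -m pendant '[[70,[30,1,0],[0,0,0]],[70,[65,1,0],[0,0,0]],[70,[95,1,0],[0,0,0]],[70,[115,1,0],[0,0,0]],[70,[127,1,0],[0,0,0]],[70,[127,1,0],[0,0,0]],[70,[127,1,0],[0,0,0]],[70,[127,1,0],[0,0,0]]]';python3 - <<'E'
from h import *
goto([.4685,-.107,.278],-87.8)
S=optics.read_camera("side")
cv2.imwrite("pics/p1.png",cv2.resize(S["image"][130:220,295:405],None,fx=7,fy=7,interpolation=cv2.INTER_CUBIC))
E
```

```text
time_s: 24.4
tool_pos: [0.4693, -0.1075, 0.2803]
tool_rot: [85.8, 89.8, -1.6]
force: [-0.8, 0.0, -0.3]
grip_width: 0.0701
shift [ 2.3 -0.8 -0.5] turn [ 0.006  0.    -0.003] alt [-3.136  0.004  0.   ] q7 -79.9 tcp [ 0.4693 -0.1075  0.2803] t 24.4 F [-0.8  0.  -0.3] w 70.1
```

View pics/p1.png

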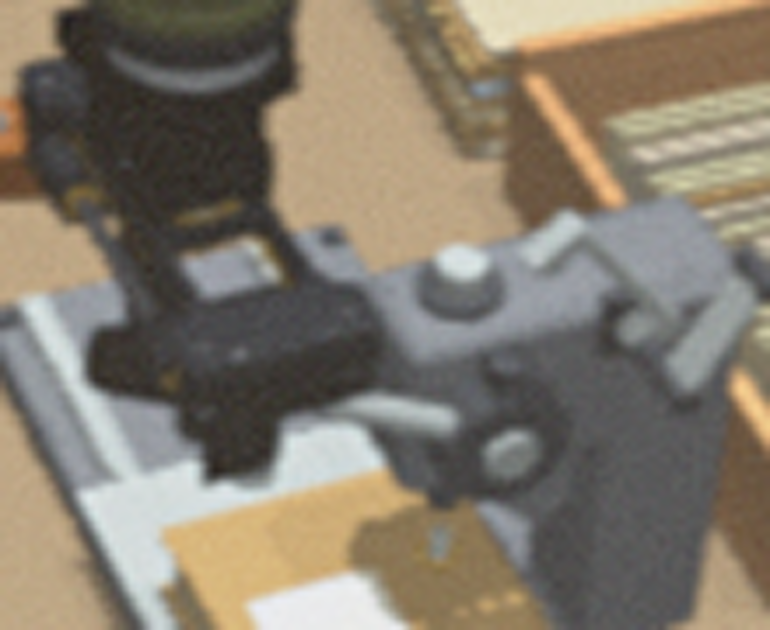

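The fingers straddle the sleeve. Close on it with 45 N.

```bash
python3 -m pendant '[[15,[0,0,0],[0,0,0]],[15,[0,0,0],[0,0,0]],[15,[0,0,0],[0,0,0]],[15,[0,0,0],[0,0,0]],[15,[0,0,0],[0,0,0]],[15,[0,0,0],[0,0,0]],[15,[0,0,0],[0,0,0]],[15,[0,0,0],[0,0,0]]]' 45;python3 - <<'E'
from h import *
R0=goto([.4685,-.107,.278],-87.8)
p=telemetry.get_obs()["tool_pos"];piv=np.array([.606,-.102,.2])
d=p-piv;ax=np.array([np.cos(.038),np.sin(.038),0]);r=np.hypot(d@ax,d[2]);a0=np.arctan2(d[2],-d@ax);print("r",r,"ang",np.degrees(a0))
for k in np.arange(0,55,5):
    a=a0-np.radians(k);q=ax*(-r*np.cos(a))+[0,0,r*np.sin(a)]
    d0=ax*(d@ax)+[0,0,d[2]]
    print(k,(R0.inv().apply(q-d0)*1000).round(1))
E
```

```text
time_s: 25.12
tool_pos: [0.4683, -0.1065, 0.2786]
tool_rot: [-171.8, 89.9, 100.7]
force: [-0.8, 2.2, 0.6]
grip_width: 0.0263
shift [0.6 0.2 0.5] turn [ 0.006 -0.001  0.   ] alt [-3.136e+00 -0.000e+00 -2.000e-03] q7 -79.9 tcp [ 0.4683 -0.1065  0.2786] t 25.12 F [-0.8  2.2  0.6] w 26.3
r 0.1586751768116915 ang 29.70921351269128
0 [0. 0. 0.]
5 [12.3 -6.3 -0. ]
10 [ 25.1 -11.6  -0. ]
15 [ 38.4 -15.6  -0. ]
20 [ 51.9 -18.6  -0. ]
25 [ 65.6 -20.3  -0. ]
30 [ 79.4 -20.8  -0. ]
35 [ 93.3 -20.2   0. ]
40 [107.  -18.3   0. ]
45 [ 1.205e+02 -1.520e+01  1.000e-01]
50 [ 1.337e+02 -1.100e+01  1.000e-01]
```

```bash
python3 -m pendant '[[15,[6,-3,0],[0,0,0]],[15,[12,-6.3,0],[0,0,0]],[15,[25,-11.6,0],[0,0,0]],[15,[38,-15.6,0],[0,0,0]],[15,[52,-18.6,0],[0,0,0]],[15,[65,-20.3,0],[0,0,0]],[15,[79,-20.8,0],[0,0,0]],[15,[93,-20.2,0],[0,0,0]],[15,[107,-18.3,0],[0,0,0]],[15,[120,-15.2,0],[0,0,0]]]';python3 - <<'E'
from h import *
goto([.456,-.107,.1453],-87.8)
S=optics.read_camera("side")
cv2.imwrite("pics/q1.png",cv2.resize(S["image"][130:220,295:405],None,fx=7,fy=7,interpolation=cv2.INTER_CUBIC))
E
```

```text
time_s: 25.95
tool_pos: [0.4517, -0.1073, 0.1587]
tool_rot: [-128.2, 89.8, 144.3]
force: [-8.0, 3.1, 9.9]
grip_width: 0.0258
shift [13.4  4.3 -0.1] turn [ 0.006 -0.002  0.003] alt [-3.136e+00 -4.000e-03 -3.000e-03] q7 -78.0 tcp [ 0.4517 -0.1073  0.1587] t 25.95 F [-8.   3.1  9.9] w 25.8
```

View pics/q1.png

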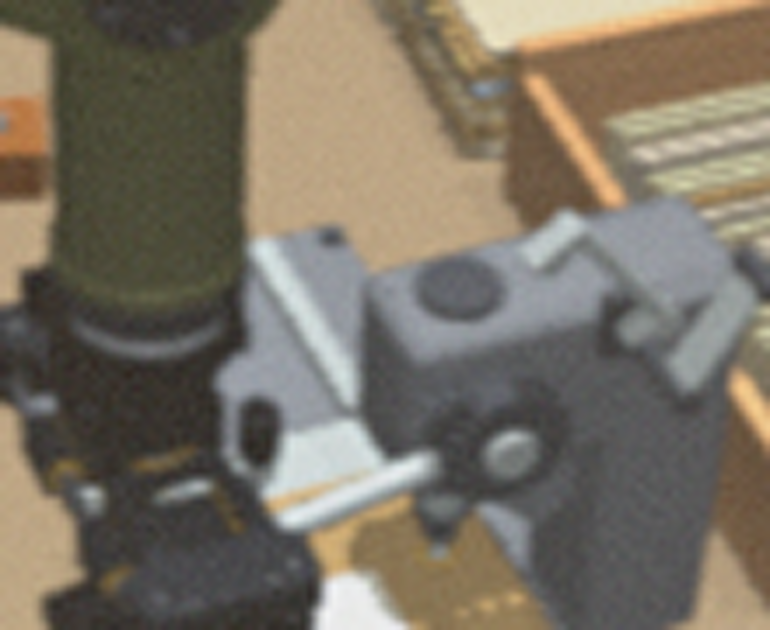

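The lever is following and the ram comes down on the rivet at (438,535). I continue to the stop.

```bash
python3 -m pendant '[[15,[5,1.5,0],[0,0,0]],[15,[9,3,0],[0,0,0]],[15,[13,4.2,0],[0,0,0]],[15,[16,5,0],[0,0,0]],[15,[18,5.5,0],[0,0,0]],[15,[18,5.5,0],[0,0,0]],[15,[18,5.5,0],[0,0,0]],[15,[18,5.5,0],[0,0,0]]]';python3 - <<'E'
from h import *
goto([.456,-.107,.1453],-87.8)
S=optics.read_camera("side")
cv2.imwrite("pics/r1.png",cv2.resize(S["image"][130:220,295:405],None,fx=7,fy=7,interpolation=cv2.INTER_CUBIC))
E
```

```text
time_s: 26.67
tool_pos: [0.457, -0.1071, 0.1412]
tool_rot: [-117.9, 89.8, 154.6]
force: [-8.3, 3.2, 9.7]
grip_width: 0.0257
shift [-4.1 -1.1 -0.1] turn [ 0.006 -0.002  0.004] alt [-3.136e+00 -6.000e-03 -3.000e-03] q7 -77.1 tcp [ 0.457  -0.1071  0.1412] t 26.67 F [-8.3  3.2  9.7] w 25.7
```

View pics/r1.png

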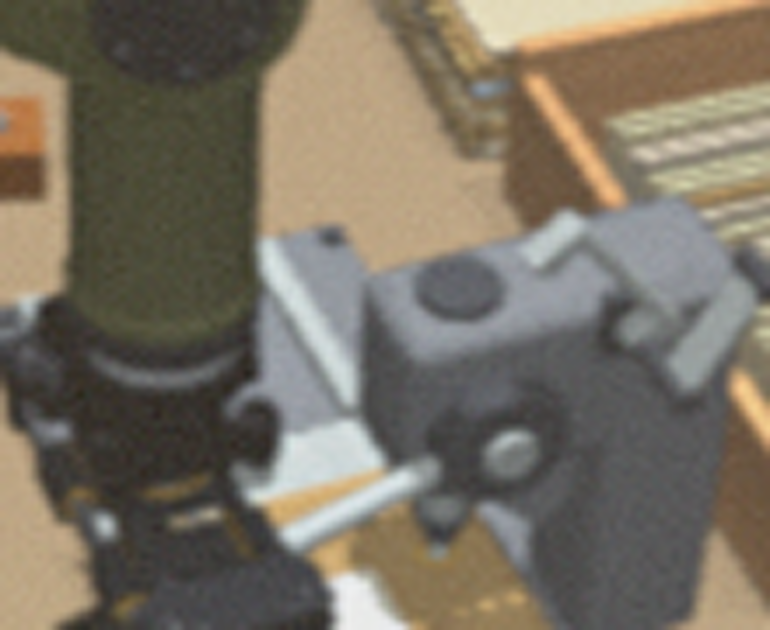

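```bash
python3 -m pendant '[[15,[3,1,0],[0,0,0]],[15,[6,2,0],[0,0,0]],[15,[8,3,0],[0,0,0]],[15,[8,3,0],[0,0,0]],[15,[8,3,0],[0,0,0]]]';python3 - <<'E'
from h import *
goto([.456,-.107,.1453],-87.8)
S=optics.read_camera("side")
cv2.imwrite("pics/s1.png",cv2.resize(S["image"][170:215,325:375],None,fx=12,fy=12,interpolation=cv2.INTER_CUBIC))
piv=np.array([.606,-.102,.2]);ax=np.array([np.cos(.038),np.sin(.038),0])
for a in (30,-10,-15,-20,-25):
    a=np.radians(a);print(np.degrees(a).round(),[((proj(S,piv+ax*(-r*np.cos(a))+[0,-.001,r*np.sin(a)])-[325,170]+.5)*12).round(0) for r in(.0,.05,.08,.11)])
E
```

```text
time_s: 27.13
tool_pos: [0.4598, -0.107, 0.1341]
tool_rot: [-118.1, 89.7, 154.4]
force: [-11.7, 2.5, 17.6]
grip_width: 0.0255
shift [-11.2  -3.8  -0.2] turn [ 0.006 -0.002  0.005] alt [-3.136 -0.007 -0.004] q7 -76.7 tcp [ 0.4598 -0.107   0.1341] t 27.13 F [-11.7   2.5  17.6] w 25.5
30.0 [array([492., 280.]), array([334., 249.]), array([237., 230.]), array([137., 210.])]
-10.0 [array([492., 280.]), array([305., 356.]), array([192., 401.]), array([ 78., 447.])]
-15.0 [array([492., 280.]), array([308., 367.]), array([197., 419.]), array([ 85., 472.])]
-20.0 [array([492., 280.]), array([312., 378.]), array([204., 437.]), array([ 96., 495.])]
-25.0 [array([492., 280.]), array([317., 388.]), array([213., 452.]), array([109., 517.])]
```

View pics/s1.png

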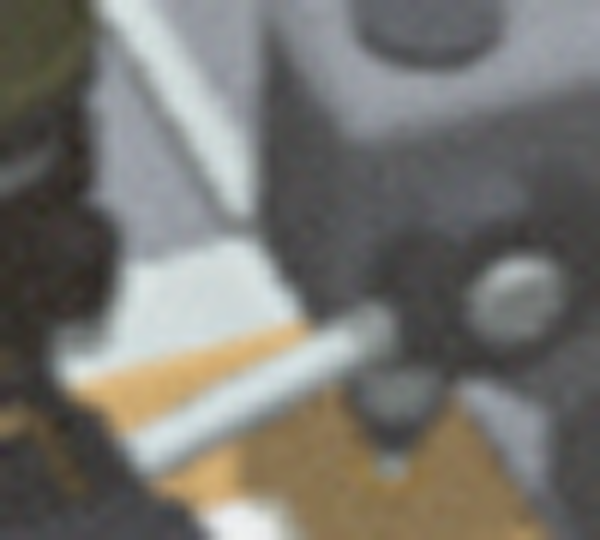

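The visible lever rod runs from (375,325) to (145,455). Its slope of 0.565 corresponds to about 21° below level, where full down is 20°, and the force rose to 17.6 N against the stop. I'll check it holds steadily.

```bash
python3 -m pendant '[[15,[0,0,0],[0,0,0]],[15,[0,0,0],[0,0,0]],[15,[0,0,0],[0,0,0]],[15,[0,0,0],[0,0,0]],[15,[0,0,0],[0,0,0]],[15,[0,0,0],[0,0,0]],[15,[0,0,0],[0,0,0]],[15,[0,0,0],[0,0,0]]]' ;python3 - <<'E'
from h import *
goto([.456,-.107,.1453],-87.8)
S=optics.read_camera("side");T=optics.read_camera("top")
cv2.imwrite("pics/t1.png",S["image"]);cv2.imwrite("pics/t2.png",T["image"])
cv2.imwrite("pics/t3.png",cv2.resize(S["image"][170:215,325:375],None,fx=12,fy=12,interpolation=cv2.INTER_CUBIC))
E
```

```text
time_s: 27.85
tool_pos: [0.4598, -0.107, 0.1341]
tool_rot: [-119.9, 89.7, 152.6]
force: [-11.4, 2.4, 17.4]
grip_width: 0.0259
shift [-11.2  -3.8  -0.2] turn [ 0.006 -0.003  0.004] alt [-3.136 -0.007 -0.004] q7 -76.7 tcp [ 0.4598 -0.107   0.1341] t 27.85 F [-11.4   2.4  17.4] w 25.9
```

View pics/t3.png

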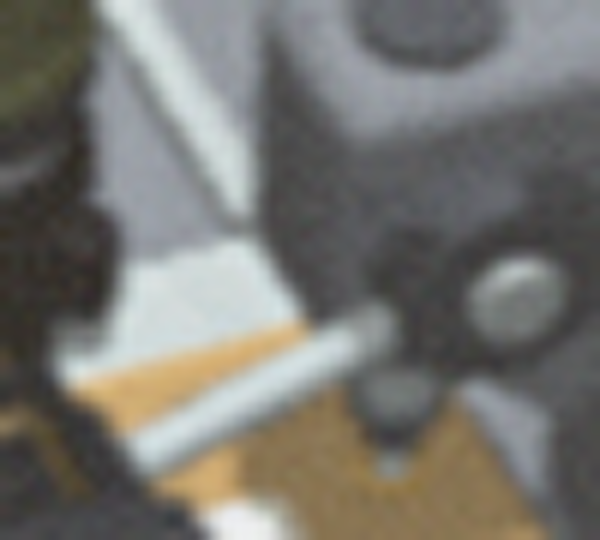

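View pics/t1.png

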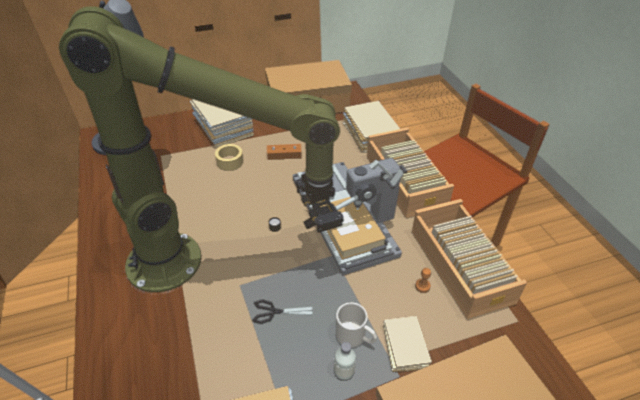

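```bash
python3 -m pendant '[[15,[2,0.5,0],[0,0,0]],[15,[4,1,0],[0,0,0]],[15,[4,1,0],[0,0,0]],[15,[4,1,0],[0,0,0]],[15,[4,1,0],[0,0,0]]]' ;python3 - <<'E'
from h import *
S=optics.read_camera("side")["image"]
t1=cv2.imread("pics/t1.png"); r1=cv2.resize(cv2.imread("pics/r1.png"),(110,90),interpolation=cv2.INTER_AREA)
q1=cv2.resize(cv2.imread("pics/q1.png"),(110,90),interpolation=cv2.INTER_AREA)
def rod(I): # columns 340..354 bright-rod centroid rows
    out=[]
    for c in range(342,355,2):
        g=I[192:212,c].astype(float); w=np.clip(g[:,0]-110,0,None) # blue bright vs card
        out.append((w*np.arange(192,212)).sum()/max(w.sum(),1e-6))
    return np.round(out,2)
full=lambda a:(lambda Z:(Z.__setitem__((slice(130,220),slice(295,405)),a),Z)[1])(np.zeros_like(S))
for n,I in(("q1",full(q1)),("r1",full(r1)),("t1",t1),("now",S)): print(n,rod(I))
E
```

```text
time_s: 28.37
tool_pos: [0.4606, -0.107, 0.1323]
tool_rot: [-125.9, 89.6, 146.6]
force: [-19.6, 3.5, 35.7]
grip_width: 0.0257
q1 [197.75 197.42 196.73 197.12 197.73 197.09 196.26]
r1 [198.44 198.03 197.42 197.88 199.12 198.34 197.8 ]
t1 [198.66 198.29 197.62 198.13 199.68 198.82 198.11]
now [198.48 198.33 197.6  198.17 199.6  198.84 198.07]
```

The force jumps to 36 N while the rod stays put (less than 0.2 px), so the lever is on its stop. I ease off slightly for a steady hold.

```bash
python3 -m pendant '[[15,[-1,0,0],[0,0,0]],[15,[-2,-0.5,0],[0,0,0]],[15,[-2,-0.5,0],[0,0,0]],[15,[-2,-0.5,0],[0,0,0]],[15,[-2,-0.5,0],[0,0,0]],[15,[-2,-0.5,0],[0,0,0]]]' ;python3 - <<'E'
from h import *
S=optics.read_camera("side")["image"];T=optics.read_camera("top")
g=S; out=[]
for c in range(342,355,2):
    w=np.clip(S[192:212,c,0].astype(float)-110,0,None);out.append((w*np.arange(192,212)).sum()/w.sum())
print(np.round(out,2)); o=telemetry.get_obs();print(o["force"].round(1),o["grip_width"],np.abs(o["joint_velocities"]).max())
cv2.imwrite("pics/u1.png",cv2.resize(T["image"][90:310,100:480],None,fx=2,fy=2))
E
```

```text
time_s: 28.92
tool_pos: [0.4604, -0.107, 0.133]
tool_rot: [-125.0, 89.7, 147.5]
force: [-13.3, 3.6, 23.5]
grip_width: 0.0258
[198.61 198.31 197.63 198.11 199.64 198.84 198.1 ]
[-13.9   2.8  23.8] 0.02583262020403425 0.14018488280437652
```

View pics/u1.png

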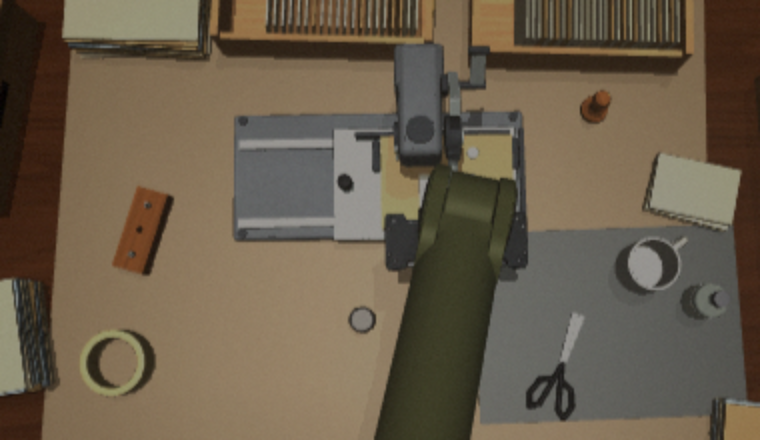

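The top view shows the table home, the catch back at (475,70) and everything else where it was: shorts in the block, tape, loupe, scissors, mug, glue, stamp and booklets. Hand in.

```bash
python3 -c "
from cell import env
print(env.sign_off())"
```

```text
the job is handed in; nothing more can be done
None
```

I handed the job in at about 29 s with the gripper still holding the lever down; no verdict is reported.

**What I did**
- I took the long rivet from the middle socket and let it go in the file's open hole.
- I slid the table home by its knob, about 134 mm.
- I flipped the catch back, then pulled the lever down with the gripper closed on the black grip.

**Last checks**
- **Rivet:** pressing on it with closed fingertips met resistance at 0.100 m above the desk, the height of a seated rivet. In the later side views it stood upright under the ram.
- **Table:** it met its stop with 15 N and no further motion.
- **Catch:** it met its stop with 6.6 N and shows fully back in both views.
- **Lever:** the rod sits at about 21° below level in the picture (20° is full down). It did not move when I pressed harder, up to 36 N. I eased off and held steadily at about 24 N with a 45 N grip.
- **Other things on the desk:** the final top view shows them where they were, including both short rivets in the block.

**What disagreed or could not be checked**
- The network's catch thumb point was 7 to 12 mm off, mostly in height, so I took the bar from the pictures.
- The side camera was about 0.2 px off, which I corrected for.
- A 37 N force reading appeared while the arm was retreating from the knob and was gone 0.35 s later. I took it for a transient of the fast move; joint 2 was then almost at its range limit (-17.2 against -17.29 degrees).
- While I pulled the lever, the tool went down about 10 mm further than the grip's arc should. The sleeve probably slipped a little in the pads.
- The die's force on the rivet could not be measured directly.

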